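# End of shift: put the duty kit back on its chargers

## Task

The shift is over at the duty desk: put each piece of kit back on its own charger, seated right down and the right way round - the cordless handset in the well of the desk phone, the torch in its two-saddle cradle, the radio battery in the flat bay of its charger and the body camera upright in its dock. Set the pieces down, do not drop them, and leave the mug and the paperweight where they are.

Things in the scene. Friction and masses are not known exactly. Their poses are not given: they have to be found in the camera images.
- handset_mid (a point): Black cordless phone handset lying keys up: a bar 144 mm long (x), 48 wide (y), 28 high; a stub antenna, 11 thick, stands 16 out of its +x (earpiece) end. 0.14 kg. Point: centre of the bar, 14 above its underside; x to the antenna end, z up. Starts with x away from the robot, within 0.4 rad.
- torch_mid (a point): Black torch lying on the desk: a tube 34 mm in diameter, 94 long, between hexagonal ends 46 across flats: head with lens at +x, 44 long; tail at -x, 24 long. 0.28 kg. Point: on the axis at mid tube and centre of mass, 23 above the desk; grip across the tube here. x runs to the head. Starts with x away from the robot, within 0.4 rad.
- battery_mid (a point): Black two-way-radio battery lying flat: a block 100 mm long (x), 56 wide (y), 24 high; a latch tongue (36 wide, 8 thick, at the bottom) stands 18 out of its +x end; brass contacts at the -x end. 0.15 kg. Point: centre of the block, 12 above its underside; x to the tongue, z up. Starts with x away from the robot, within 0.4 rad.
- camera_mid (a point): Black body camera standing on its foot: a block 28 mm thick (x), 56 wide (y), 86 high; lens stands 5 out of its front (-x) near the top; belt clip stands 14 out of the middle of its back (+x), 22 to 74 above the foot; sides (y) plain for gripping. 0.16 kg. Point: centre of the block, 43 above the foot. Starts with x away from the robot, within 0.4 rad.
- phone_well (a point): Handset's place on the grey desk phone (170 x by 130 y mm, 32 high): a well 154 by 58, floor at height 22, rim 32; keypad console at rim height to its right (-y). Front (-x) end closed by a contact block, height 46; gap for the antenna at the back. Point: where the handset's point comes when seated, height 36, antenna to +x. Fixed; x is front to back (away from the robot within 0.3 rad).
- cradle_seat (a point): Torch's place in its grey cradle: base 145 (x) by 64 mm, 8 high; two V saddles 14 thick, 34 before and behind the point, tips at height 35, 50 apart, fingers fit between them; contact block, height 45, at the front (-x). Point: where the torch's point comes when seated, height 37, tail to the block, head to +x; 6 mm play in x. Fixed; x is front to back (away from the robot within 0.3 rad).
- charger_bay (a point): Battery's place in its grey charger (150 x by 90 y mm): a flat bay 110 by 66, floor at height 14, side walls 22; contact block, height 30, at the front (-x); gap 52 wide for the tongue at the back. Point: where the battery's point comes when it lies in the bay, height 26, tongue to +x. Fixed; x is front to back (away from the robot within 0.3 rad).
- dock_pocket (a point): Camera's place in its grey dock (foot 94 by 94 mm): a pocket 38 (x) by 66 (y), floor at height 16; front plate (-x) height 58, side walls 36, back wall 30. Point: where the camera's point comes when it stands in the pocket, height 59, lens to the front (-x), clip over the low back wall (+x). Fixed; x is front to back (away from the robot within 0.3 rad).
- mug_mid (a point): White ceramic mug, 76 mm across and 88 high, loose, a bystander: leave it. Point: its centre, half-way up.
- paperweight_mid (a point): Amber glass paperweight, a dome 66 mm across and 40 high, loose, a bystander: leave it. Point: its centre, half-way up.
Things that resemble listed ones, but are neither listed nor needed, are in the scene too. What is shaped like the part that bears phone_well but pink is not meant.

How it is judged:
By the outcome, as a careful person would: the job done as asked, in the order asked, and still so for the second after the job is handed in, with the robot touching nothing.
It also fails if it takes over 118 s, if anything falls off the work surface, if the arm or the gripper's body presses on something with over 40 N, if the wrist force passes 120 N, or if a joint passes its speed limit or range.

## Robot

A 6-joint arm with a two-finger parallel gripper is mounted at the origin on the work surface. World frame = base frame: x ahead of the robot, y to its left, z up, the work surface at z = 0. Lengths are in m, angles in rad, forces in N, time in s.
With the tool pointing down it reaches from about 0.375 to 0.975 m from the base axis. Payload 3.8 kg.
Tool frame: the origin (TCP) lies midway between the tips of the shut fingers; the grasp point (between the pads) lies behind it (ctrl.hold_point_z is the z of the grasp point in the tool frame, in m); z points along the fingers, y is the line along which they close (so a half turn about z gives the same grasp; the last joint's range is limited). The gripper opens to 88 mm and grips with 3 to 60 N. Pads are 18 mm wide; open, the fingers measure 123 mm over their backs; the gripper's body (75 mm by 187 mm) begins 45 mm behind the grasp point.
Start: joints at [-1.368, 0.264, 1.604, -0, 1.274, -0.037], TCP at [0.16, -0.656, 0.239] pointing down, gripper open.
Joint ranges: [-2.63, 2.63], [-0.94, 2.18], [0.31, 2.57], [-1.31, 4.45], [0, 2.66], [-2.55, 2.55]. Speed limits (rad/s): [2.57, 2.57, 3.14, 3.14, 3.14, 3.14].

## Interface

Orientations are given as a rotation vector (axis times angle).
In Python, from workcell import ctrl, camera, order gives the robot as it stands.
- The arm moves only by the tool apply_moves, never from a script. Its argument "series" is one flat list of numbers, 7 for each row, row after row: the shift along the tool's x, y, z normalised to -1 to 1, where 1 is 0.03 m, then the turn, a rotation vector about the tool's x, y, z normalised to -1 to 1, where 1 is 8 degrees, then the opening, from -1 (shut) to 1 (fully open), so that 0 is half open. A call has exactly 10 rows; each row shifts and turns the commanded pose from where the row before left it, along the tool's axes as they then stand; what a row does not reach is not made up. A row lasts 1/10 s, in which the tool goes at most 50 mm and 8.59 degrees, less where a joint would pass 70% of its speed; a pose out of reach is approached as far as the arm can. A call with a number of a shift or a turn outside -1 to 1 is refused whole. A call with a gripper value outside its range is refused whole. The fingers move at their own pace and stop on an object; the grip force is fixed at half the most. Time passes only in rows, so rows that do not move let the fingers close, or fill a call up. It gives the time, the measured TCP pose, the force, the opening and the grip force at its end, in the units of the state.
- ctrl.sense(): the state, without advancing time (a new reading comes with each control period).
- camera(name): name is "scene" or "top" or "wrist"; returns a dict with "img" (384x512x3 uint8, red, green, blue), "intrinsics" (3x3 intrinsics, pixels), "world_to_cam" (4x4, takes a point from world to camera coordinates). Camera axes: x right, y up, looking along -z (the intrinsics and any distortion apply to the point x, -y, -z); pixel columns grow to the right and rows downward; lengths in m; the calibration is good to about 2 mm. A picture is of the moment at which its call begins. There is no depth.
- order.close_job(): hands the job in; it is judged then, once.
The state is a dict: "clock": time; "joint_positions": joint angles; "qd": joint speeds; "joint_torque": joint torques, N m; "tcp_pos": TCP position; "tool_rot": TCP orientation; "ft_force": force on the tool from outside, world axes, zero at the start; "torque": the same for the moment, N m; "grip_width": finger opening in m; "grasp_force": force on a finger pad.
Only numpy, scipy, OpenCV 4.12 (cv2) and the standard library are available. Lean on these libraries where they do the work, as an engineer would, in place of code of your own. Each camera call takes 0.05 s, during which the arm holds its last target. There are 200 camera calls.

## Working session

There is one attempt and no reset: what is moved stays moved. The work goes in short steps, Python scripts to look and compute and a tool call to move; the robot and the scene stay as the last step left them, time stands still between calls to the robot, and variables do not carry over. Pictures are saved under pics/ and viewed, at most 15 in all, crops included, and the job is handed in when it is done.

Besides the shell and the picture viewer there is one more tool, called after "Request:" by a JSON object that holds its "fn" and its "kwargs". apply_moves: Moves the arm, as the interface text tells. Scaled input: -1 to 1 covers 0.03 m each way for a shift and 8 degrees each way for a turn. Its arguments: {"type":"object","properties":{"series":{"type":"array"}},"required":["series"]}

```bash
ls; mkdir -p pics; python3 - <<'E'
from workcell import ctrl,camera,order
import cv2,numpy as np
print(ctrl.sense(),ctrl.hold_point_z)
for n in("scene","top"):
    c=camera(n);cv2.imwrite(f"pics/{n}0.png",cv2.resize(c["img"][:,:,::-1],(800,600),interpolation=cv2.INTER_CUBIC));print(c["intrinsics"],c["world_to_cam"],[k for k in c])
E
```

```text
pics
{'clock': 0.0, 'joint_positions': array([-1.36787284e+00,  2.64755435e-01,  1.60533030e+00, -2.93155096e-05,
        1.27374118e+00, -3.69157839e-02]), 'qd': array([-9.79089413e-05, -7.65077609e-04, -3.05063906e-04,  8.21134535e-04,
       -1.00499589e-03,  1.39092201e-03]), 'joint_torque': array([-1.07303738e-03, -5.02115142e+01, -3.56875277e+01,  7.26016844e-02,
        2.93900259e-02, -1.81450741e-04]), 'tcp_pos': array([ 0.16017999, -0.65499167,  0.2374101 ]), 'tool_rot': array([-3.11682062e+00, -3.75583667e-01,  3.34601658e-04]), 'ft_force': array([ 0.52006327,  0.67045257, -0.17107248]), 'torque': array([-0.01614033,  0.03004012,  0.00865261]), 'grasp_force': 0.0, 'grip_width': 0.08807649221693507} -0.0187
[[370.55580356   0.         254.63903098]
 [  0.         370.55580356 193.29376483]
 [  0.           0.           1.        ]] [[ 0.22250563  0.97488367 -0.00964746 -0.04462669]
 [-0.57366925  0.13892146  0.80722018  0.25737925]
 [ 0.78828602 -0.17407658  0.59017159 -1.60009868]
 [ 0.          0.          0.          1.        ]] ['img', 'intrinsics', 'world_to_cam']
[[349.17880731   0.         254.43296013]
 [  0.         349.17880731 188.12641556]
 [  0.           0.           1.        ]] [[-0.01959469 -0.99975408  0.0103843  -0.06495703]
 [ 0.98537273 -0.01755218  0.16950665 -0.53958621]
 [-0.1692827   0.01355384  0.98547433 -1.17528161]
 [ 0.          0.          0.          1.        ]] ['img', 'intrinsics', 'world_to_cam']
```

View pics/scene0.png

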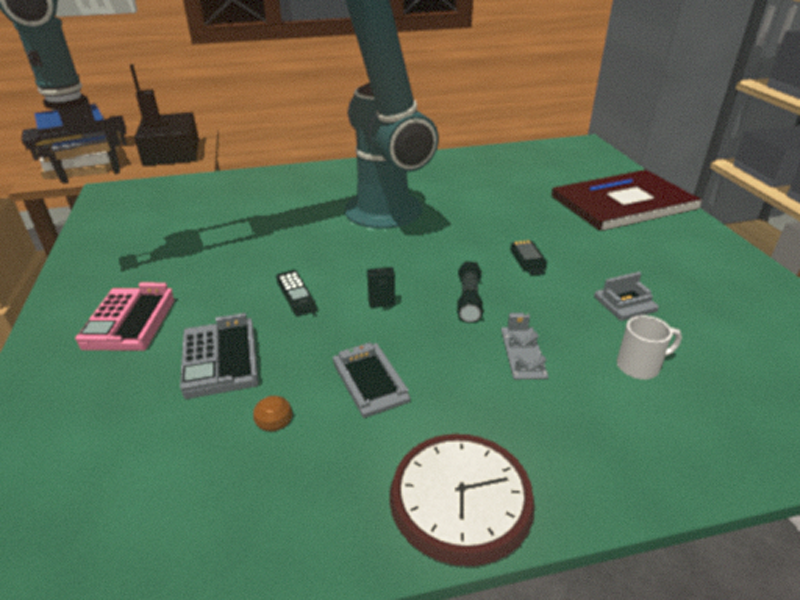

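View pics/top0.png

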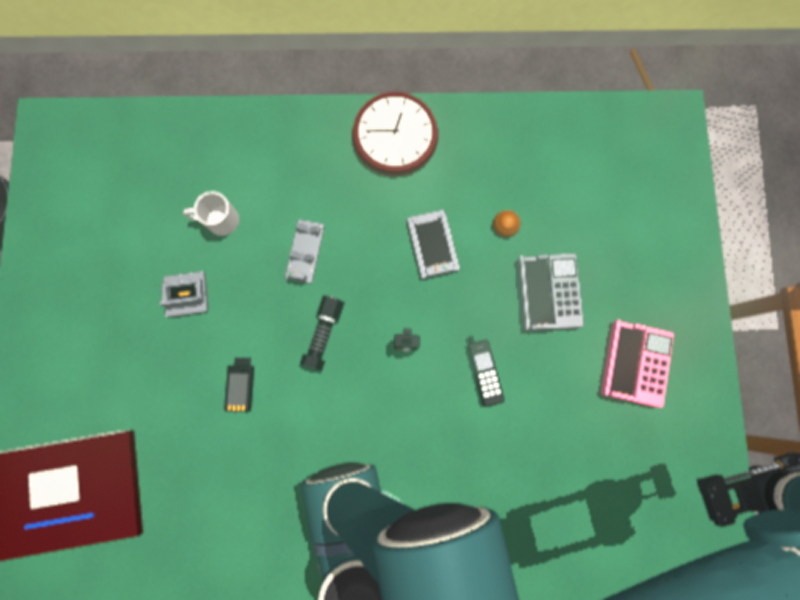

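Top picture (800x600 px): handset (485,371), torch (322,334), battery (239,387), camera (405,343); grey phone (550,292), cradle (305,252), charger (433,244), dock (185,294); pink phone decoy (638,363), paperweight (507,223), mug (213,214).

```bash
cat > h.py <<'E'
import numpy as np,cv2
from scipy.spatial.transform import Rotation as R
from workcell import ctrl,camera,order
def cast(c,px,z):
    px=np.atleast_2d(np.asarray(px,float));K=c["intrinsics"];T=c["world_to_cam"]
    d=np.c_[(px[:,0]-K[0,2])/K[0,0],-(px[:,1]-K[1,2])/K[1,1],-np.ones(len(px))]@T[:3,:3]
    o=-T[:3,:3].T@T[:3,3]
    return o+d*((z-o[2])/d[:,2])[:,None]
def proj(c,p):
    p=np.atleast_2d(p);T=c["world_to_cam"];K=c["intrinsics"];q=p@T[:3,:3].T+T[:3,3]
    return np.c_[K[0,2]+K[0,0]*q[:,0]/-q[:,2],K[1,2]-K[1,1]*q[:,1]/-q[:,2]]
def hsv(c): return cv2.cvtColor(c["img"],cv2.COLOR_RGB2HSV)
def blobs(m,amin=60):
    m=cv2.morphologyEx(m.astype(np.uint8)*255,cv2.MORPH_OPEN,np.ones((2,2)))
    return [b for b in cv2.findContours(m,cv2.RETR_EXTERNAL,cv2.CHAIN_APPROX_NONE)[0] if cv2.contourArea(b)>amin]
def rect(c,b,z):
    w=cast(c,b.reshape(-1,2),z)[:,:2];r=cv2.minAreaRect((w*1000).astype(np.float32));p=cv2.boxPoints(r)
    e=[p[1]-p[0],p[2]-p[1]];e=max(e,key=np.linalg.norm);yaw=np.arctan2(e[1],e[0])
    if np.cos(yaw)<0: yaw+=np.pi
    yaw=(yaw+np.pi)%(2*np.pi)-np.pi
    return np.round(r[0],1),np.round(sorted(r[1]),1),round(float(yaw),3)
def pose():
    s=ctrl.sense();q=R.from_rotvec(s["tool_rot"]);m=q.as_matrix();return s,m
def go(x,y,z,yaw=None):
    "moves to bring the grasp point to x,y,z with tool y across heading yaw; units of rows"
    s,m=pose();g=s["tcp_pos"]+m[:,2]*ctrl.hold_point_z
    tx=np.arctan2(m[1,0],m[0,0])
    if yaw is None: yaw=tx
    d=(yaw-tx+np.pi/2)%np.pi-np.pi/2
    # tilt-corrected goal orientation: tool down, x along heading
    h=tx+d;goal=np.array([[np.cos(h),np.sin(h),0],[np.sin(h),-np.cos(h),0],[0,0,-1]]).T
    rv=R.from_matrix(m.T@goal).as_rotvec()
    w=np.array([x,y,z])-g
    print("grasp",np.round(g,4),"tx",round(tx,3),"clock",s["clock"],"q6",round(s["joint_positions"][5],2))
    print("world d",np.round(w,4),"| turn units",np.round(np.degrees(rv)/8,2),"| shift units before turn",np.round(m.T@w/.03,2)," after turn",np.round(goal.T@w/.03,2))
E
python3 - <<'E'
from h import *
c=camera("top");h=hsv(c)
print("cam",-c["world_to_cam"][:3,:3].T@c["world_to_cam"][:3,3])
m=~((h[...,0]>50)&(h[...,0]<95)&(h[...,1]>90))
m[:65]=0;m[285:]=0
for b in blobs(m):
    q=b.reshape(-1,2).mean(0)
    print(np.round(q*800/512),cv2.contourArea(b),[rect(c,b,z) for z in(0.01,.03)])
w=camera("wrist");cv2.imwrite("pics/w0.png",w["img"][:,:,::-1]);print(w["intrinsics"][0,0]);s,M=pose();T=np.linalg.inv(w["world_to_cam"]);print("cam in tool",M.T@(T[:3,3]-s["tcp_pos"]),"look",M.T@-T[:3,2],"up",M.T@T[:3,1])
E
```

```text
cam [ 0.33146588 -0.05848239  1.25034784]
[ 92. 441.] 329.0 [(array([235.3, 604.5]), array([ 30. , 201.1]), 1.55), (array([236.9, 593.8]), array([ 29.5, 197.8]), 1.55)]
[240. 387.] 474.0 [(array([342.7, 280.9]), array([ 55.6, 118.1]), -0.045), (array([342.5, 275.4]), array([ 54.7, 116.2]), -0.045)]
[486. 372.] 529.5 [(array([ 364.9, -271.8]), array([ 49.8, 155.7]), 0.221), (array([ 364.3, -268.4]), array([ 49. , 153.2]), 0.221)]
[407. 342.] 147.0 [(array([432.7, -94.5]), array([49.2, 57.2]), -1.001), (array([431.1, -93.9]), array([48.4, 56.3]), -1.001)]
[323. 334.] 451.5 [(array([457.5,  94.2]), array([ 45.9, 170.2]), -0.322), (array([455.4,  91.7]), array([ 45.2, 167.5]), -0.322)]
[185. 295.] 752.0 [(array([550.2, 415.9]), array([100.8, 112.5]), -1.444), (array([546.7, 408.3]), array([ 99.1, 110.7]), -1.444)]
[551. 293.] 1916.0 [(array([ 541.4, -430.4]), array([147.4, 185. ]), 0.025), (array([ 538. , -424.4]), array([145., 182.]), 0.025)]
[306. 253.] 701.5 [(array([647.5, 136.8]), array([ 69.5, 150.4]), -0.209), (array([642.4, 133.7]), array([ 68.4, 148. ]), -0.209)]
[508. 225.] 259
[... 248 characters left out ...]
[214. 214.] 681.0 [(array([740. , 349.4]), array([ 99.8, 125.3]), 0.826), (array([733.4, 342.8]), array([ 98.2, 123.3]), 0.826)]
[728. 293.] 13385.0 [(array([ 622.3, -795.7]), array([446.3, 840.3]), -0.144), (array([ 617.6, -783.8]), array([439.1, 826.8]), -0.144)]
[396. 137.] 2269.0 [(array([922.8, -81.5]), array([193.9, 212.9]), 1.557), (array([913.3, -81.1]), array([190.8, 209.5]), 1.557)]
[  5. 180.] 626.5 [(array([834.1, 840. ]), array([ 45. , 404.7]), 0.102), (array([826. , 825.5]), array([ 44.3, 398.2]), 0.102)]
273.6840030596137
cam in tool [ 0.06915535  0.00117442 -0.14576831] look [-2.67015550e-01 -3.73497811e-04  9.63692148e-01] up [ 9.63692192e-01 -3.46191612e-04  2.67015428e-01]
```

View pics/w0.png

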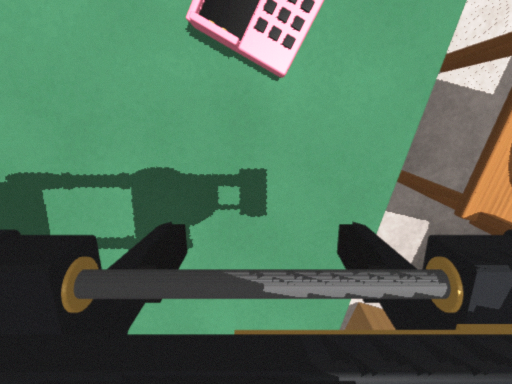

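The wrist view shows the pink decoy at the top, with the fingers in the lower third of the image; a point under the TCP should land near row 170. Moving to the handset.

```bash
python3 -c "
from h import *
go(.365,-.27,.24,.221)"
```

```text
grasp [ 0.1602 -0.6553  0.2566] tx 0.24 clock 0.2 q6 -0.04
world d [ 0.2048  0.3853 -0.0166] | turn units [-0.01 -0.    0.13] | shift units before turn [  9.68 -10.85   0.57]  after turn [  9.47 -11.03   0.55]
```

Request:
{"fn": "apply_moves", "kwargs": {"series": [0.85, -0.95, 0, 0, 0, 0.1, 1, 0.85, -0.95, 0, 0, 0, 0, 1, 0.85, -0.95, 0, 0, 0, 0, 1, 0.85, -0.95, 0, 0, 0, 0, 1, 0.85, -0.95, 0, 0, 0, 0, 1, 0.85, -0.95, 0, 0, 0, 0, 1, 0.85, -0.95, 0, 0, 0, 0, 1, 0.85, -0.95, 0, 0, 0, 0, 1, 0.85, -0.95, 0, 0, 0, 0, 1, 0.85, -0.95, 0, 0, 0, 0, 1]}}

```text
clock: 1.2
tcp_pos: [0.3449, -0.3191, 0.2387]
tool_rot: [3.122, 0.353, 0.0]
ft_force: [0.2, -1.0, 0.2]
grip_width: 0.0879
grasp_force: 0.0
```

Request:
{"fn": "apply_moves", "kwargs": {"series": [0.5, -0.7, 0.1, 0, 0, 0, 1, 0.5, -0.7, 0.1, 0, 0, 0, 1, 0, -0.2, 0, 0, 0, 0, 1, 0, 0, 0, 0, 0, 0, 1, 0, 0, 0, 0, 0, 0, 1, 0, 0, 0, 0, 0, 0, 1, 0, 0, 0, 0, 0, 0, 1, 0, 0, 0, 0, 0, 0, 1, 0, 0, 0, 0, 0, 0, 1, 0, 0, 0, 0, 0, 0, 1]}}

```text
clock: 2.2
tcp_pos: [0.363, -0.2673, 0.2327]
tool_rot: [-3.122, -0.353, 0.0]
ft_force: [0.0, -0.3, -0.8]
grip_width: 0.0882
grasp_force: 0.0
```

```bash
cat >> h.py <<'E'
def wr(name):
    c=camera("wrist");cv2.imwrite(f"pics/{name}.png",c["img"][:,:,::-1]);np.savez(f"pics/{name}.npz",**c);return c
def obj(c,mask,z,amin=500):
    for b in blobs(mask,amin):
        print(np.round(b.reshape(-1,2).mean(0)),cv2.boundingRect(b),[rect(c,b,zz) for zz in np.atleast_1d(z)])
def nongreen(c):
    h=hsv(c);m=~((h[...,0]>50)&(h[...,0]<95)&(h[...,1]>90));return m
E
python3 - <<'E'
from h import *
c=wr("w1");m=nongreen(c);m[225:]=0
obj(c,m,[0,.028])
go(.365,-.27,.2,.221)
E
```

```text
[485. 193.] (436, 139, 76, 87) [(array([ 410. , -580.2]), array([111.9, 125.9]), 0.226), (array([ 411.5, -556. ]), array([103.7, 116.5]), 0.226)]
[263. 163.] (246, 102, 37, 121) [(array([ 366.1, -271.2]), array([ 50.7, 168.7]), 0.21), (array([ 370.9, -269.9]), array([ 47. , 156.2]), 0.21)]
[122.  77.] (80, 50, 84, 53) [(array([435.1, -67.1]), array([ 60.2, 105.7]), 1.49), (array([434.8, -80.9]), array([55.8, 97.8]), 1.49)]
[427.  61.] (350, 0, 159, 137) [(array([ 541.7, -439.2]), array([151.4, 167.1]), 0.032), (array([ 533.5, -425.4]), array([140.2, 154.7]), 0.032)]
grasp [ 0.363  -0.2672  0.2514] tx 0.226 clock 2.25 q6 0.66
world d [ 0.002  -0.0028 -0.0514] | turn units [-0.    0.    0.03] | shift units before turn [0.05 0.11 1.71]  after turn [0.05 0.11 1.71]
```

View pics/w1.png

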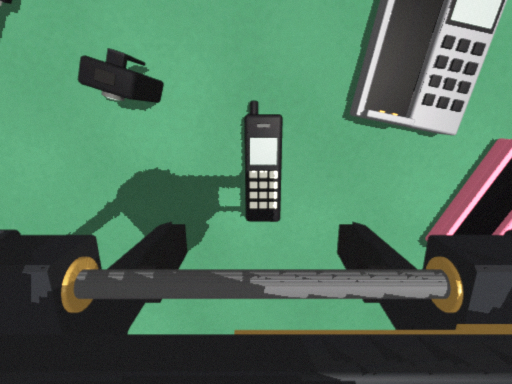

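The handset is at columns 246–282, rows 115–221, antenna tip at row 101; the grey phone is at top right and the body camera at (120,77).

```bash
python3 - <<'E'
from h import *
c=dict(np.load("pics/w1.npz"))
p=cast(c,[[246.5,115],[282,115],[245.5,221],[280.5,221]],.027);print(np.round(p,4),p.mean(0))
e=(p[0]+p[1]-p[2]-p[3])/2;yaw=np.arctan2(e[1],e[0]);print(np.linalg.norm(e),yaw)
go(p.mean(0)[0],p.mean(0)[1],.013+.0187,yaw)
E
```

```text
[[ 0.4274 -0.2344  0.027 ]
 [ 0.4372 -0.2772  0.027 ]
 [ 0.2899 -0.2624  0.027 ]
 [ 0.3007 -0.3092  0.027 ]] [ 0.36378863 -0.27078503  0.027     ]
0.14025812693443823 0.21585255326132236
grasp [ 0.363  -0.2672  0.2514] tx 0.226 clock 2.25 q6 0.66
world d [ 0.0008 -0.0036 -0.2197] | turn units [-0.    0.    0.07] | shift units before turn [0.   0.12 7.32]  after turn [0.   0.12 7.32]
```

Request:
{"fn": "apply_moves", "kwargs": {"series": [0, 0.12, 1, 0, 0, 0.07, 1, 0, 0, 1, 0, 0, 0, 1, 0, 0, 1, 0, 0, 0, 1, 0, 0, 1, 0, 0, 0, 1, 0, 0, 1, 0, 0, 0, 1, 0, 0, 1, 0, 0, 0, 1, 0, 0, 0.8, 0, 0, 0, 1, 0, 0, 0.4, 0, 0, 0, 1, 0, 0, 0.1, 0, 0, 0, 1, 0, 0, 0, 0, 0, 0, 1]}}

```text
clock: 3.25
tcp_pos: [0.3641, -0.2708, 0.0139]
tool_rot: [3.123, 0.339, 0.0]
ft_force: [-0.4, -0.3, 0.0]
grip_width: 0.0881
grasp_force: 0.0
```

Request:
{"fn": "apply_moves", "kwargs": {"series": [0, 0, 0, 0, 0, 0, -1, 0, 0, 0, 0, 0, 0, -1, 0, 0, 0, 0, 0, 0, -1, 0, 0, 0, 0, 0, 0, -1, 0, 0, 0, 0, 0, 0, -1, 0, 0, 0, 0, 0, 0, -1, 0, 0, 0, 0, 0, 0, -1, 0, 0, 0, 0, 0, 0, -1, 0, 0, 0, 0, 0, 0, -1, 0, 0, 0, 0, 0, 0, -1]}}

```text
clock: 4.25
tcp_pos: [0.3639, -0.2704, 0.014]
tool_rot: [-3.123, -0.338, 0.0]
ft_force: [-0.3, 2.3, 6.2]
grip_width: 0.048
grasp_force: 30.0
```

```bash
python3 -c "
from h import *
go(.53,-.395,.25,.03)"
```

```text
grasp [ 0.3639 -0.2704  0.0327] tx 0.216 clock 4.25 q6 0.66
world d [ 0.1661 -0.1246  0.2173] | turn units [-0.    0.    1.33] | shift units before turn [ 4.52  5.24 -7.25]  after turn [ 5.41  4.32 -7.24]
```

Request:
{"fn": "apply_moves", "kwargs": {"series": [0, 0, -1, 0, 0, 0.9, -1, 0, 0, -1, 0, 0, 0.43, -1, 0, 0, -1, 0, 0, 0, -1, 0.6, 0.5, -1, 0, 0, 0, -1, 0.8, 0.6, -1, 0, 0, 0, -1, 0.8, 0.65, -1, 0, 0, 0, -1, 0.8, 0.65, -1, 0, 0, 0, -1, 0.8, 0.65, -0.25, 0, 0, 0, -1, 0.8, 0.65, 0, 0, 0, 0, -1, 0.8, 0.6, 0, 0, 0, 0, -1]}}

```text
clock: 5.25
tcp_pos: [0.5307, -0.3957, 0.231]
tool_rot: [3.141, 0.048, 0.0]
ft_force: [-0.4, 0.3, -1.1]
grip_width: 0.0477
grasp_force: 30.0
```

Request:
{"fn": "apply_moves", "kwargs": {"series": [0, 0, 0, 0, 0, 0, -1, 0, 0, 0, 0, 0, 0, -1, 0, 0, 0, 0, 0, 0, -1, 0, 0, 0, 0, 0, 0, -1, 0, 0, 0, 0, 0, 0, -1, 0, 0, 0, 0, 0, 0, -1, 0, 0, 0, 0, 0, 0, -1, 0, 0, 0, 0, 0, 0, -1, 0, 0, 0, 0, 0, 0, -1, 0, 0, 0, 0, 0, 0, -1]}}

```text
clock: 6.25
tcp_pos: [0.5297, -0.3946, 0.2312]
tool_rot: [3.141, 0.048, 0.0]
ft_force: [-0.7, 0.1, -2.0]
grip_width: 0.0476
grasp_force: 30.0
```

```bash
python3 - <<'E'
from h import *
c=wr("w2")
go(.53,-.395,.2,.03)
cv2.imwrite("pics/w2b.png",cv2.resize(c["img"][:260,:,::-1],None,fx=1.5,fy=1.5,interpolation=cv2.INTER_CUBIC))
E
```

```text
grasp [ 0.5297 -0.3946  0.2499] tx 0.03 clock 6.3 q6 0.86
world d [ 0.0003 -0.0004 -0.0499] | turn units [-0.  0.  0.] | shift units before turn [0.01 0.01 1.66]  after turn [0.01 0.01 1.66]
```

View pics/w2b.png

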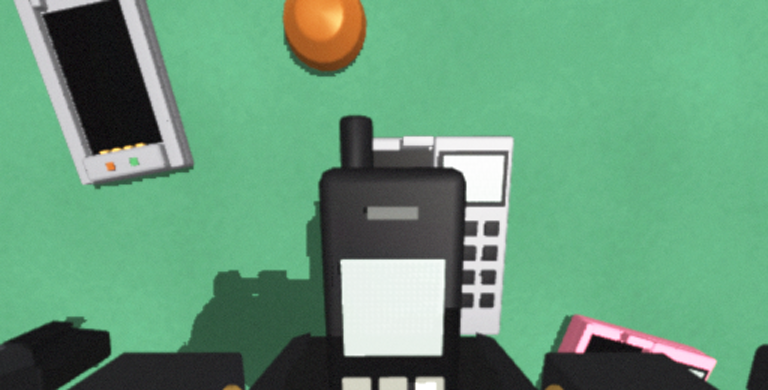

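The held handset covers the well; the grey phone's right edge runs (513,138)–(498,333) in this 1.5x crop. I'll use the earlier images for the well.

```bash
python3 - <<'E'
from h import *
a=cv2.imread("pics/w1.png")[0:140,345:512];b=cv2.imread("pics/top0.png")[245:340,510:590]
a=cv2.resize(a,None,fx=2.5,fy=2.5,interpolation=cv2.INTER_CUBIC);b=cv2.resize(b,None,fx=4,fy=4,interpolation=cv2.INTER_CUBIC)
o=np.zeros((390,800,3),np.uint8);o[:a.shape[0],:a.shape[1]]=a;o[:b.shape[0],440:440+b.shape[1]]=b;cv2.imwrite("pics/ph.png",o);print(a.shape,b.shape)
E
```

```text
(350, 418, 3) (380, 320, 3)
```

View pics/ph.png

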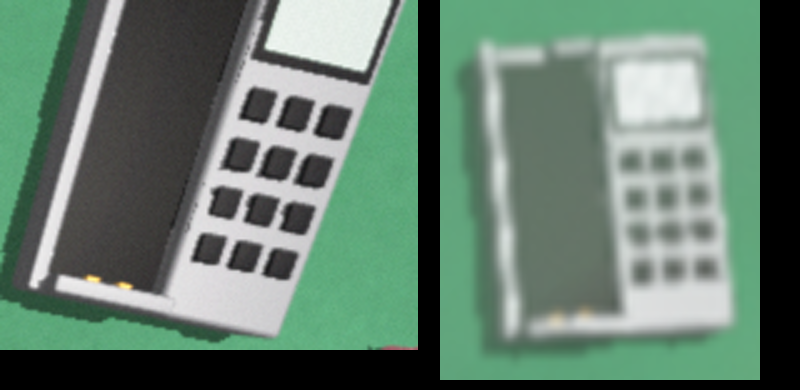

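```bash
python3 - <<'E'
from h import *
a=dict(np.load("pics/w1.npz"));b=dict(np.load("pics/w2.npz"))
n=["LF","RF","Lfar","inF","inFar"]
A=cast(a,[[357.4,114],[455,134.4],[387,0],[364.2,114],[396.2,0]],.032)
B=cast(b,[[342,92],[332,222],[249,93.5]],.032)
for k,v in zip(n+["RB","Rlow","Bk"],np.r_[A,B]):print(k,np.round(v[:2],4))
print("block",np.round(cast(a,[[368.2,116],[414,123],[368.2,110.5],[416,119]],.046),4))
for p,q in((A[0],A[2]),(A[3],A[4]),(B[1],B[0])):
    d=q-p;print(np.arctan2(d[1],d[0]))
print("w",np.linalg.norm(A[1]-A[0]),np.linalg.norm(B[0]-A[1]))
E
```

```text
LF [ 0.4588 -0.3661]
RF [ 0.4627 -0.4919]
Lfar [ 0.5812 -0.3598]
inF [ 0.4607 -0.3741]
inFar [ 0.5835 -0.3697]
RB [ 0.6293 -0.488 ]
Rlow [ 0.4639 -0.4926]
Bk [ 0.6242 -0.3776]
block [[ 0.4583 -0.3745  0.046 ]
 [ 0.4629 -0.4298  0.046 ]
 [ 0.4642 -0.3725  0.046 ]
 [ 0.4677 -0.4304  0.046 ]]
0.0509142462737945
0.036168822119282934
0.02728971074268012
w 0.12587338318983096 0.16666448438487524
```

```bash
python3 - <<'E'
from h import *
b=dict(np.load("pics/w2.npz"));p=cast(b,[[325/1.5,169/1.5],[465/1.5,169/1.5],[356/1.5,116/1.5]],.244);print(p)
go(.543,-.399,.0187+.036+.012,.03)
E
```

```text
[[ 0.59986973 -0.37245871  0.244     ]
 [ 0.60120379 -0.41607939  0.244     ]
 [ 0.61553477 -0.38201402  0.244     ]]
grasp [ 0.5297 -0.3946  0.2499] tx 0.03 clock 6.3 q6 0.86
world d [ 0.0133 -0.0044 -0.1832] | turn units [-0.  0.  0.] | shift units before turn [0.44 0.16 6.11]  after turn [0.44 0.16 6.11]
```

Request:
{"fn": "apply_moves", "kwargs": {"series": [0.44, 0.16, 0.8, 0, 0, 0, -1, 0, 0, 1, 0, 0, 0, -1, 0, 0, 1, 0, 0, 0, -1, 0, 0, 1, 0, 0, 0, -1, 0, 0, 1, 0, 0, 0, -1, 0, 0, 0.8, 0, 0, 0, -1, 0, 0, 0.4, 0, 0, 0, -1, 0, 0, 0, 0, 0, 0, -1, 0, 0, 0, 0, 0, 0, -1, 0, 0, 0, 0, 0, 0, -1]}}

```text
clock: 7.3
tcp_pos: [0.5443, -0.4, 0.0533]
tool_rot: [3.139, 0.048, 0.004]
ft_force: [-0.0, -0.0, -0.5]
grip_width: 0.048
grasp_force: 30.0
```

```bash
python3 - <<'E'
from h import *
c=wr("w3");s=camera("scene")["img"]
b=proj(camera("scene"),[[.54,-.4,.04]])[0].astype(int);print(b)
o=np.zeros((560,800,3),np.uint8);o[:260,:512]=c["img"][:260,:,::-1]
k=cv2.resize(s[b[1]-45:b[1]+45,b[0]-60:b[0]+60,::-1],None,fx=3.3,fy=3.3,interpolation=cv2.INTER_CUBIC);o[262:262+k.shape[0],:k.shape[1]]=k
cv2.imwrite("pics/c3.png",o);go(.543,-.399,.0187+.036,.03)
E
```

```text
[146 219]
grasp [ 0.5439 -0.3997  0.0717] tx 0.03 clock 7.45 q6 0.87
world d [-0.0009  0.0007 -0.017 ] | turn units [ 0.01 -0.02  0.  ] | shift units before turn [-0.03 -0.03  0.57]  after turn [-0.03 -0.02  0.57]
```

View pics/c3.png

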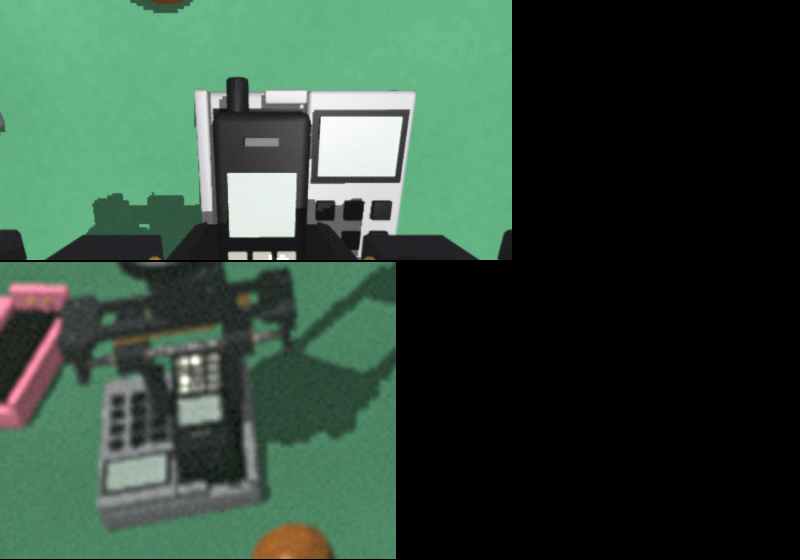

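Wrist: the handset spans columns 215–309 at the top, the well's inner edges are about 209 (left) and 309 (console), and the back wall top is at rows 92–102. I'll cast those.

```bash
python3 - <<'E'
from h import *
c=dict(np.load("pics/w3.npz"))
g=cv2.cvtColor(c["img"],cv2.COLOR_RGB2GRAY)
print(g[107,190:235].tolist());print(g[107,295:325].tolist())
print(g[84:120,225].tolist());print(g[84:120,285].tolist())
print("rim",cast(c,[[195,92],[209.5,103],[309,103],[415,93],[309,92]],.032))
print("hs",cast(c,[[215,125],[309,125],[262,114]],.0665))
E
```

```text
[153, 151, 149, 149, 107, 152, 195, 208, 216, 220, 222, 226, 228, 229, 232, 231, 215, 181, 132, 107, 121, 199, 218, 217, 213, 215, 218, 215, 210, 149, 107, 102, 100, 105, 104, 101, 83, 45, 33, 24, 32, 33, 37, 42, 50]
[103, 107, 104, 103, 120, 199, 224, 216, 150, 104, 89, 90, 116, 152, 181, 209, 232, 241, 242, 242, 242, 243, 241, 242, 241, 241, 242, 242, 241, 242]
[144, 149, 143, 145, 144, 142, 143, 135, 146, 176, 186, 188, 132, 107, 106, 102, 105, 102, 105, 106, 106, 104, 105, 101, 60, 28, 16, 22, 21, 27, 32, 37, 39, 41, 43, 43]
[154, 151, 152, 153, 150, 147, 186, 222, 241, 242, 241, 238, 239, 237, 235, 233, 231, 228, 203, 154, 104, 102, 101, 105, 106, 85, 71, 54, 36, 28, 32, 37, 39, 41, 52, 58]
rim [[ 0.62585274 -0.3601621   0.032     ]
 [ 0.6200619  -0.36839643  0.032     ]
 [ 0.62183893 -0.42634893  0.032     ]
 [ 0.62921156 -0.487189    0.032     ]
 [ 0.62787274 -0.42588806  0.032     ]]
hs [[ 0.60885513 -0.3770398   0.0665    ]
 [ 0.61020928 -0.42141025  0.0665    ]
 [ 0.61452717 -0.39906379  0.0665    ]]
```

Request:
{"fn": "apply_moves", "kwargs": {"series": [0, -0.04, 0.2, 0, 0, 0, -1, 0, 0, 0.1, 0, 0, 0, -1, 0, 0, 0.1, 0, 0, 0, -1, 0, 0, 0.08, 0, 0, 0, -1, 0, 0, 0.05, 0, 0, 0, -1, 0, 0, 0, 0, 0, 0, -1, 0, 0, 0, 0, 0, 0, -1, 0, 0, 0, 0, 0, 0, -1, 0, 0, 0, 0, 0, 0, -1, 0, 0, 0, 0, 0, 0, -1]}}

```text
clock: 8.45
tcp_pos: [0.5428, -0.3976, 0.036]
tool_rot: [-3.141, -0.048, 0.001]
ft_force: [-3.5, 2.9, 5.2]
grip_width: 0.0476
grasp_force: 30.0
```

Request:
{"fn": "apply_moves", "kwargs": {"series": [0, 0, 0, 0, 0, 0, 0.4, 0, 0, 0, 0, 0, 0, 0.7, 0, 0, 0, 0, 0, 0, 1, 0, 0, 0, 0, 0, 0, 1, 0, 0, 0, 0, 0, 0, 1, 0, 0, -0.5, 0, 0, 0, 1, 0, 0, -1, 0, 0, 0, 1, 0, 0, -1, 0, 0, 0, 1, 0, 0, -1, 0, 0, 0, 1, 0, 0, -1, 0, 0, 0, 1]}}

```text
clock: 9.45
tcp_pos: [0.5431, -0.3979, 0.1729]
tool_rot: [3.14, 0.048, 0.001]
ft_force: [0.3, 0.3, 0.1]
grip_width: 0.0881
grasp_force: 0.0
```

```bash
python3 - <<'E'
from h import *
c=wr("w4");g=cv2.cvtColor(c["img"],cv2.COLOR_RGB2GRAY)
cv2.imwrite("pics/w4b.png",c["img"][60:260,130:430,::-1].repeat(2,0).repeat(2,1))
go(.456,.092,.24,-.322)
E
```

```text
grasp [ 0.5457 -0.3999  0.1982] tx 0.03 clock 9.5 q6 0.87
world d [-0.0897  0.4919  0.0418] | turn units [ 0.04 -0.07  2.52] | shift units before turn [ -2.48 -16.47  -1.52]  after turn [ -8.02 -14.61  -1.39]
```

View pics/w4b.png

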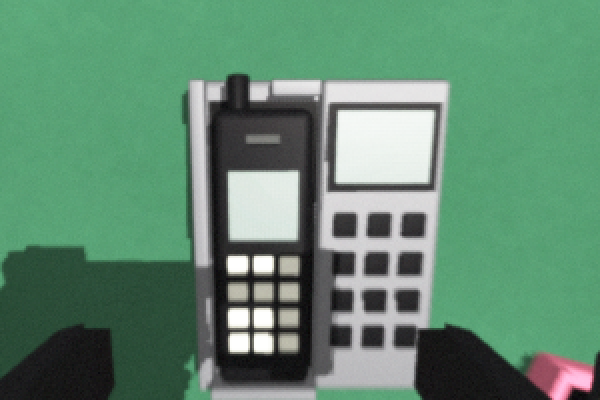

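The handset lies down in the well, antenna through the gap. Next, the torch.

Request:
{"fn": "apply_moves", "kwargs": {"series": [0, 0, -0.5, 0, 0, 0.84, 1, 0, 0, -0.5, 0, 0, 0.84, 1, 0, 0, -0.4, 0, 0, 0.84, 1, -0.53, -0.97, 0, 0, 0, 0, 1, -0.53, -0.97, 0, 0, 0, 0, 1, -0.53, -0.97, 0, 0, 0, 0, 1, -0.53, -0.97, 0, 0, 0, 0, 1, -0.53, -0.97, 0, 0, 0, 0, 1, -0.53, -0.97, 0, 0, 0, 0, 1, -0.53, -0.97, 0, 0, 0, 0, 1]}}

```text
clock: 10.5
tcp_pos: [0.5015, -0.1682, 0.2132]
tool_rot: [3.101, -0.503, 0.002]
ft_force: [0.1, -0.2, -0.8]
grip_width: 0.0881
grasp_force: 0.0
```

Request:
{"fn": "apply_moves", "kwargs": {"series": [-0.53, -0.97, 0, 0, 0, 0, 1, -0.53, -0.97, 0, 0, 0, 0, 1, -0.53, -0.97, 0, 0, 0, 0, 1, -0.53, -0.97, 0, 0, 0, 0, 1, -0.53, -0.97, 0, 0, 0, 0, 1, -0.53, -0.97, 0, 0, 0, 0, 1, -0.53, -0.97, 0, 0, 0, 0, 1, -0.53, -0.97, 0, 0, 0, 0, 1, 0, 0, 0, 0, 0, 0, 1, 0, 0, 0, 0, 0, 0, 1]}}

```text
clock: 11.5
tcp_pos: [0.4547, 0.0921, 0.213]
tool_rot: [3.102, -0.499, 0.002]
ft_force: [0.6, -0.3, 0.8]
grip_width: 0.0877
grasp_force: 0.0
```

```bash
python3 - <<'E'
from h import *
c=wr("w5");m=nongreen(c);m[225:]=0
obj(c,m,[0.02,.04]);go(.456,.092,.2,-.322)
E
```

```text
[ 19. 176.] (0, 128, 60, 93) [(array([553.5, 397.4]), array([94.3, 97.8]), -1.443), (array([551.6, 378.1]), array([88.7, 92.1]), -1.443)]
[427. 143.] (383, 122, 90, 48) [(array([ 422.9, -113.2]), array([ 57.2, 112.4]), 1.252), (array([ 428.6, -102.4]), array([ 53.8, 105.8]), 1.252)]
[259. 164.] (237, 101, 44, 125) [(array([463.7,  92.6]), array([ 52.4, 156.8]), -0.32), (array([467. ,  91.3]), array([ 49.3, 147.5]), -0.32)]
[171.  43.] (136, 0, 71, 93) [(array([625.1, 142.5]), array([67.8, 95.3]), -0.208), (array([618.9, 138.2]), array([63.8, 89.7]), -0.208)]
[ 8. 20.] (0, 0, 21, 46) [(array([700.8, 301.7]), array([21.3, 49.7]), -0.568), (array([690.1, 288. ]), array([20. , 46.8]), -0.568)]
grasp [0.4548 0.0915 0.2316] tx -0.321 clock 11.55 q6 2.04
world d [ 0.0012  0.0005 -0.0316] | turn units [ 0.   -0.01  0.01] | shift units before turn [ 0.03 -0.03  1.05]  after turn [ 0.03 -0.03  1.05]
```

View pics/w5.png

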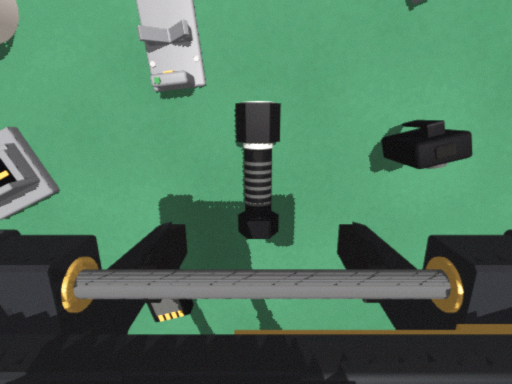

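The torch lies head up-image: head rows 101–147, tail end row 238, axis column 258; the cradle is at top left, the dock at left edge.

```bash
python3 - <<'E'
from h import *
c=dict(np.load("pics/w5.npz"))
for z in(.04,.046):
    p=cast(c,[[258,101.5],[258.5,237.5]],z);d=p[0]-p[1];L=np.linalg.norm(d);u=d/L
    print(L,p[0]-u*.091,p[1]+u*.071,np.arctan2(u[1],u[0]))
print(cast(c,[[244,175],[272,175],[258,147]],.023))
m=p[1]+u*.071+ (L-.162)/2*u
go(m[0],m[1],.023,-.322)
E
```

```text
0.1639858422699798 [0.45031388 0.09724701 0.04      ] [0.44842812 0.09786949 0.04      ] -0.3188331605518
0.1609022508579921 [0.45000825 0.09726205 0.046     ] [0.45105068 0.09691795 0.046     ] -0.31883316055179983
[[0.46004897 0.11310438 0.023     ]
 [0.44904946 0.07979429 0.023     ]
 [0.48757327 0.08540585 0.023     ]]
grasp [0.4548 0.0915 0.2316] tx -0.321 clock 11.55 q6 2.04
world d [-0.0043  0.0056 -0.2086] | turn units [ 0.   -0.01  0.01] | shift units before turn [-0.2  -0.13  6.95]  after turn [-0.19 -0.13  6.95]
```

Request:
{"fn": "apply_moves", "kwargs": {"series": [-0.19, -0.13, 1, 0, 0, 0, 1, 0, 0, 1, 0, 0, 0, 1, 0, 0, 1, 0, 0, 0, 1, 0, 0, 1, 0, 0, 0, 1, 0, 0, 1, 0, 0, 0, 1, 0, 0, 1, 0, 0, 0, 1, 0, 0, 0.6, 0, 0, 0, 1, 0, 0, 0.25, 0, 0, 0, 1, 0, 0, 0, 0, 0, 0, 1, 0, 0, 0, 0, 0, 0, 1]}}

```text
clock: 12.55
tcp_pos: [0.4516, 0.0968, 0.0077]
tool_rot: [-3.1, 0.504, -0.002]
ft_force: [0.2, -0.7, 0.1]
grip_width: 0.0883
grasp_force: 0.0
```

Request:
{"fn": "apply_moves", "kwargs": {"series": [0, 0, 0, 0, 0, 0, -1, 0, 0, 0, 0, 0, 0, -1, 0, 0, 0, 0, 0, 0, -1, 0, 0, 0, 0, 0, 0, -1, 0, 0, 0, 0, 0, 0, -1, 0, 0, 0, 0, 0, 0, -1, 0, 0, 0, 0, 0, 0, -1, 0, 0, 0, 0, 0, 0, -1, 0, 0, 0, 0, 0, 0, -1, 0, 0, 0, 0, 0, 0, -1]}}

```text
clock: 13.55
tcp_pos: [0.4506, 0.0974, 0.0069]
tool_rot: [-3.101, 0.503, -0.0]
ft_force: [0.1, 2.1, -0.3]
grip_width: 0.0329
grasp_force: 30.0
```

```bash
python3 -c "
from h import *
go(.53,.155,.2,-.209)"
```

```text
grasp [0.4506 0.0974 0.0256] tx -0.322 clock 13.55 q6 2.05
world d [0.0794 0.0576 0.1744] | turn units [-0.   -0.   -0.81] | shift units before turn [ 1.9  -2.66 -5.81]  after turn [ 2.19 -2.43 -5.81]
```

Request:
{"fn": "apply_moves", "kwargs": {"series": [0, 0, -0.8, 0, 0, 0, -1, 0, 0, -1, 0, 0, -0.4, -1, 0, 0, -1, 0, 0, -0.4, -1, 0.4, -0.4, -1, 0, 0, 0, -1, 0.6, -0.6, -1, 0, 0, 0, -1, 0.6, -0.7, -1, 0, 0, 0, -1, 0.6, -0.7, 0, 0, 0, 0, -1, 0, 0, 0, 0, 0, 0, -1, 0, 0, 0, 0, 0, 0, -1, 0, 0, 0, 0, 0, 0, -1]}}

```text
clock: 14.55
tcp_pos: [0.5282, 0.1531, 0.1791]
tool_rot: [3.123, -0.329, -0.006]
ft_force: [-0.5, -0.5, -2.6]
grip_width: 0.0331
grasp_force: 30.0
```

```bash
python3 - <<'E'
from h import *
c=wr("w6");m=nongreen(c);m[225:]=0
cv2.imwrite("pics/w6b.png",cv2.resize(c["img"][:250,:,::-1],None,fx=1.5,fy=1.5,interpolation=cv2.INTER_CUBIC))
go(.645,.135,.1,-.209)
E
```

```text
grasp [0.5283 0.1531 0.198 ] tx -0.21 clock 14.6 q6 2.02
world d [ 0.1167 -0.0181 -0.098 ] | turn units [ 0.01  0.02 -0.01] | shift units before turn [ 3.94 -0.23  3.25]  after turn [ 3.93 -0.22  3.27]
```

View pics/w6b.png

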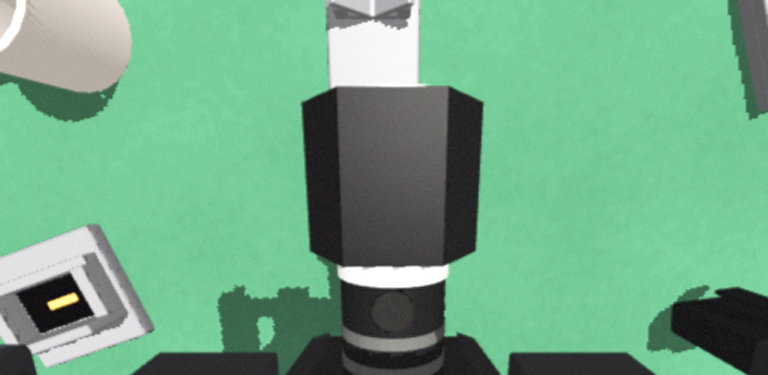

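The dock is at lower left (75,295), the torch head covers the cradle front, the cradle base edges are at columns 328 and 419. One montage to locate the saddles in unobstructed earlier views.

```bash
python3 - <<'E'
from h import *
rs=lambda a,f:cv2.resize(a,None,fx=f,fy=f,interpolation=cv2.INTER_CUBIC)
a=rs(cv2.imread("pics/w5.png")[0:95,120:220],4);t=cv2.imread("pics/top0.png")
b=rs(t[215:290,280:330],5);d=rs(t[205:282,400:465],3)
o=np.zeros((600,800,3),np.uint8);o[:380,:400]=a;o[:375,410:660]=b;o[380-149:380-149+231,0:0]=0
o[369:600,0:195]=o[369:600,0:195]*0+d[:231];cv2.imwrite("pics/cr.png",o)
E
```

```text
(no output)
```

View pics/cr.png

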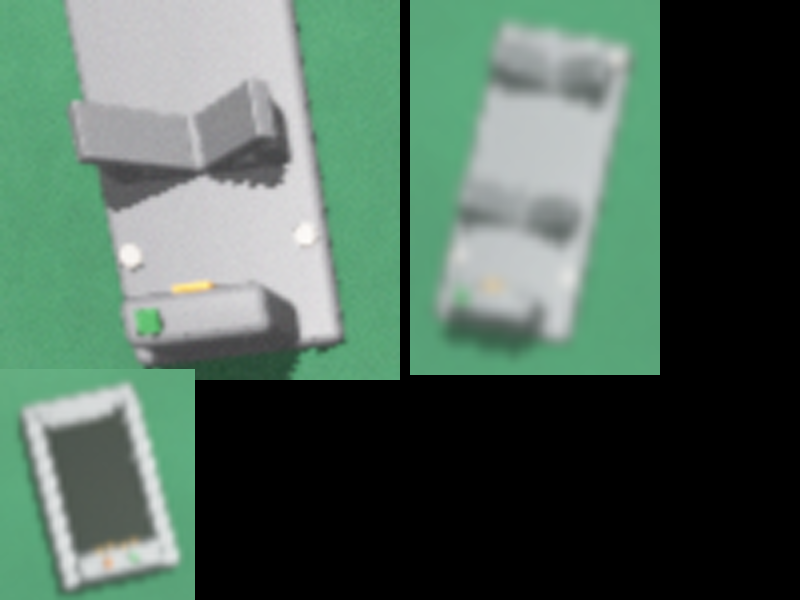

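Montage: in the w5 crop (4x) the front saddle has its V line at (195,118)–(201,170), left tip (72,102)–(83,160), right tip (250,79)–(268,136), base right edge (292,0)–(342,340); block top back edge is about row 290.

```bash
python3 - <<'E'
from h import *
c=dict(np.load("pics/w5.npz"));f=lambda l,z:cast(c,np.array(l)/4+[120,0],z)
v=f([[195,118],[201,170]],.013);l=f([[72,102],[83,160]],.035);r=f([[255,79],[270,136]],.035);b=f([[292,0],[342,340]],.008);k=f([[130,297],[262,287]],.045)
for n,x in zip("vlrbk",(v,l,r,b,k)):print(n,np.round(x[:,:2],4).tolist(),np.linalg.norm(x[0]-x[1]))
d=b[0]-b[1];yaw=np.arctan2(d[1],d[0]);u=np.array([np.cos(yaw),np.sin(yaw)]);n=np.array([-u[1],u[0]]);print("yaw",yaw,"span",(l.mean(0)-r.mean(0))[:2]@n)
for nm,q in(("v",v.mean(0)),("lr",(l+r).mean(0)/2)):print(nm,q[:2]+.034*u, "along/across",q[:2]@u,q[:2]@n)
print("R edge->centre", b.mean(0)[:2]@n+.032,"block",k.mean(0)[:2]@u+.074)
w=dict(np.load("pics/w6.npz"));e=cast(w,np.array([[328,40],[330,85],[416,30],[419.5,85]])/1.5,.008);print(e[:,:2]@n,e[:,:2]@u)
# raw top0: 800 scale
t=camera("top");T=lambda l,z:cast(t,(np.array(l)/5+[280,215])*.64,z)
for nm,q in(("front v",T([[522,222-0]]-np.array([410,0]),.013)),("rear v",T([[555,75]]-np.array([410,0]),.013))):print(nm,q[:,:2]@u,q[:,:2]@n)
E
```

```text
v [[0.6429, 0.1397], [0.6302, 0.1434]] 0.013230403378277925
l [[0.6487, 0.1645], [0.6353, 0.1676]] 0.013791209706743942
r [[0.6386, 0.1167], [0.625, 0.1181]] 0.013682059893001095
b [[0.6632, 0.1033], [0.576, 0.1226]] 0.08927063483129463
k [[0.5979, 0.1666], [0.5891, 0.1323]] 0.03541092739550615
yaw -0.21704434067163064 span 0.049710442802309414
v [0.66974961 0.13424261] along/across 0.5911277032444603 0.2753197637451955
lr [0.67009702 0.13440825] along/across 0.5914312884390516 0.2755563367060128
R edge->centre 0.2757362947666637 block 0.6213922933686452
[0.30752989 0.30711073 0.24734967 0.24410428] [0.63984805 0.61171209 0.64637438 0.61219694]
front v [0.58360048] [0.2760077]
rear v [0.6555929] [0.27678572]
```

```bash
python3 - <<'E'
from h import *
w=dict(np.load("pics/w6.npz"));u=np.array([np.cos(-.21),np.sin(-.21),0])
for z in(.213,.218):
  p=cast(w,np.array([[338,87],[447,87],[394,87]])/1.5,z);print(p,(p-[.5283,.1531,0])@u)
go(.669,.1345,.0187+.021+.03,-.215)
E
```

```text
[[0.6193766  0.14673069 0.213     ]
 [0.61373998 0.12020151 0.213     ]
 [0.61648125 0.13310352 0.213     ]] [0.09040347 0.09042095 0.09041245]
[[0.61835953 0.14633431 0.218     ]
 [0.61297492 0.12099127 0.218     ]
 [0.61559363 0.13331642 0.218     ]] [0.08949138 0.08950808 0.08949996]
grasp [0.5285 0.1531 0.1983] tx -0.21 clock 14.65 q6 2.02
world d [ 0.1405 -0.0186 -0.1286] | turn units [0.01 0.02 0.03] | shift units before turn [ 4.72 -0.38  4.27]  after turn [ 4.71 -0.39  4.29]
```

Request:
{"fn": "apply_moves", "kwargs": {"series": [0.8, -0.09, 0.3, 0, 0, 0.03, -1, 0.8, -0.1, 0.5, 0, 0, 0, -1, 0.8, -0.1, 0.5, 0, 0, 0, -1, 0.8, -0.1, 0.5, 0, 0, 0, -1, 0.8, 0, 0.6, 0, 0, 0, -1, 0.71, 0, 0.7, 0, 0, 0, -1, 0, 0, 0.7, 0, 0, 0, -1, 0, 0, 0.45, 0, 0, 0, -1, 0, 0, 0, 0, 0, 0, -1, 0, 0, 0, 0, 0, 0, -1]}}

```text
clock: 15.65
tcp_pos: [0.6698, 0.1353, 0.0532]
tool_rot: [3.123, -0.335, -0.002]
ft_force: [0.1, -0.0, -2.1]
grip_width: 0.0333
grasp_force: 30.0
```

```bash
python3 -c "
from h import *
c=wr('w7');camera('top')
go(.669,.1345,.0187+.021,-.215)"
```

```text
grasp [0.6712 0.1356 0.0736] tx -0.214 clock 15.75 q6 1.95
world d [-0.0022 -0.0011 -0.0339] | turn units [-0.01 -0.01  0.01] | shift units before turn [-0.07  0.05  1.13]  after turn [-0.06  0.05  1.13]
```

Request:
{"fn": "apply_moves", "kwargs": {"series": [-0.04, 0.03, 0.3, 0, 0, 0, -1, 0, 0, 0.3, 0, 0, 0, -1, 0, 0, 0.2, 0, 0, 0, -1, 0, 0, 0.15, 0, 0, 0, -1, 0, 0, 0, 0, 0, 0, -1, 0, 0, 0, 0, 0, 0, -1, 0, 0, 0, 0, 0, 0, -1, 0, 0, 0, 0, 0, 0, -1, 0, 0, 0, 0, 0, 0, -1, 0, 0, 0, 0, 0, 0, -1]}}

```text
clock: 16.75
tcp_pos: [0.6693, 0.1348, 0.025]
tool_rot: [-3.124, 0.335, -0.0]
ft_force: [0.9, 0.1, -2.9]
grip_width: 0.0332
grasp_force: 30.0
```

Request:
{"fn": "apply_moves", "kwargs": {"series": [0, 0, 0.06, 0, 0, 0, -1, 0, 0, 0.05, 0, 0, 0, -1, 0, 0, 0.04, 0, 0, 0, -1, 0, 0, 0, 0, 0, 0, -1, 0, 0, 0, 0, 0, 0, -1, 0, 0, 0, 0, 0, 0, -1, 0, 0, 0, 0, 0, 0, -1, 0, 0, 0, 0, 0, 0, -1, 0, 0, 0, 0, 0, 0, -1, 0, 0, 0, 0, 0, 0, -1]}}

```text
clock: 17.75
tcp_pos: [0.6701, 0.1356, 0.0217]
tool_rot: [-3.122, 0.335, -0.003]
ft_force: [-2.2, 2.4, 6.0]
grip_width: 0.0329
grasp_force: 30.0
```

Contact with 6 N at the expected height. Release and lift, then look.

Request:
{"fn": "apply_moves", "kwargs": {"series": [0, 0, 0, 0, 0, 0, -0.1, 0, 0, 0, 0, 0, 0, 0.3, 0, 0, 0, 0, 0, 0, 1, 0, 0, 0, 0, 0, 0, 1, 0, 0, 0, 0, 0, 0, 1, 0, 0, -0.5, 0, 0, 0, 1, 0, 0, -1, 0, 0, 0, 1, 0, 0, -1, 0, 0, 0, 1, 0, 0, -1, 0, 0, 0, 1, 0, 0, -1, 0, 0, 0, 1]}}

```text
clock: 18.75
tcp_pos: [0.6694, 0.1348, 0.1579]
tool_rot: [-3.123, 0.336, -0.002]
ft_force: [-0.3, 0.2, 0.1]
grip_width: 0.0883
grasp_force: 0.0
```

Request:
{"fn": "apply_moves", "kwargs": {"series": [0, 0, -1, 0, 0, 0, 1, -0.8, 0, -0.8, 0, 0, 0, 1, -0.8, 0, 0, 0, 0, 0, 1, 0, 0, 0, 0, 0, 0, 1, 0, 0, 0, 0, 0, 0, 1, 0, 0, 0, 0, 0, 0, 1, 0, 0, 0, 0, 0, 0, 1, 0, 0, 0, 0, 0, 0, 1, 0, 0, 0, 0, 0, 0, 1, 0, 0, 0, 0, 0, 0, 1]}}

```text
clock: 19.75
tcp_pos: [0.6225, 0.1448, 0.2089]
tool_rot: [3.123, -0.336, -0.001]
ft_force: [-0.6, -0.5, -0.1]
grip_width: 0.0881
grasp_force: 0.0
```

```bash
python3 - <<'E'
from h import *
c=wr("w8");h=hsv(c)
cv2.imwrite("pics/w8b.png",c["img"][:250,:,::-1])
u=np.array([np.cos(-.215),np.sin(-.215)]);n=np.array([-u[1],u[0]])
m=(h[...,2]<75);m[235:]=0
for b in blobs(m,300):
    q=cast(c,b.reshape(-1,2),.06)[:,:2]-[.670,.134];print(cv2.boundingRect(b),"along",(q@u).min(),(q@u).max(),"across",(q@n).min(),(q@n).max())
go(.343,.278,.24,-.045)
E
```

```text
(151, 221, 38, 15) along -0.11369747830023538 -0.09615033322745216 across 0.08561878901732521 0.12907802209731223
(239, 100, 46, 103) along -0.07308685282675119 0.03637525491135904 across -0.02542119248562017 0.02504246679853289
(236, 44, 50, 51) along 0.0421413880974059 0.088080156023714 across -0.02351620290546979 0.02576350378629464
(452, 40, 37, 117) along -0.020759438710920106 0.09175095419201637 across -0.24444147661346505 -0.1845518118706252
(478, 34, 34, 102) along 0.001491128014283474 0.09700350754025396 across -0.2622922127246721 -0.21160428886416424
grasp [0.6224 0.1449 0.2277] tx -0.214 clock 19.8 q6 1.97
world d [-0.2794  0.1331  0.0123] | turn units [ 0.    0.   -1.21] | shift units before turn [-10.04  -2.36  -0.41]  after turn [-9.5  -4.01 -0.41]
```

View pics/w8b.png

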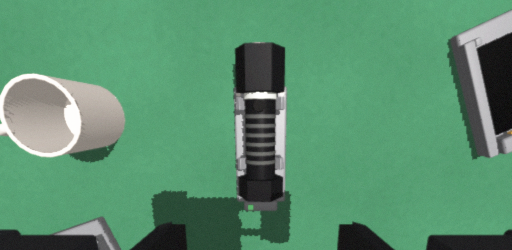

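The torch sits in both saddles, head outward. Now the battery.

Request:
{"fn": "apply_moves", "kwargs": {"series": [-0.95, -0.15, -0.05, 0, 0, -0.4, 1, -0.95, -0.2, -0.05, 0, 0, -0.4, 1, -0.95, -0.3, -0.05, 0, 0, -0.41, 1, -0.95, -0.45, -0.05, 0, 0, 0, 1, -0.95, -0.45, -0.05, 0, 0, 0, 1, -0.95, -0.45, -0.05, 0, 0, 0, 1, -0.95, -0.45, -0.05, 0, 0, 0, 1, -0.95, -0.45, 0, 0, 0, 0, 1, -0.95, -0.45, 0, 0, 0, 0, 1, -0.95, -0.45, 0, 0, 0, 0, 1]}}

```text
clock: 20.8
tcp_pos: [0.3447, 0.2815, 0.22]
tool_rot: [-3.14, 0.071, -0.001]
ft_force: [-0.2, 0.9, -0.2]
grip_width: 0.0881
grasp_force: 0.0
```

Request:
{"fn": "apply_moves", "kwargs": {"series": [0, 0, 0, 0, 0, 0, 1, 0, 0, 0, 0, 0, 0, 1, 0, 0, 0, 0, 0, 0, 1, 0, 0, 0, 0, 0, 0, 1, 0, 0, 0, 0, 0, 0, 1, 0, 0, 0, 0, 0, 0, 1, 0, 0, 0, 0, 0, 0, 1, 0, 0, 0, 0, 0, 0, 1, 0, 0, 0, 0, 0, 0, 1, 0, 0, 0, 0, 0, 0, 1]}}

```text
clock: 21.8
tcp_pos: [0.3457, 0.2811, 0.2198]
tool_rot: [-3.141, 0.071, 0.0]
ft_force: [0.4, -0.1, 0.4]
grip_width: 0.0877
grasp_force: 0.0
```

```bash
python3 - <<'E'
from h import *
c=wr("w9");m=nongreen(c);m[225:]=0
obj(c,m,[0.015,.024]);go(.343,.278,.1,-.045)
h=hsv(c);b=max([b for b in blobs(m,800) if abs(b.reshape(-1,2).mean(0)[0]-256)<80],key=cv2.contourArea)
x,y,w,hh=cv2.boundingRect(b);mm=np.zeros(m.shape,np.uint8);cv2.drawContours(mm,[b],-1,1,-1)
for r in range(y,y+hh,3):
    k=np.flatnonzero(mm[r]);print(r,k[0],k[-1],end=" | ")
E
```

```text
[262. 168.] (240, 123, 45, 92) [(array([346.5, 279.4]), array([ 56.4, 120.2]), -0.042), (array([348.2, 279.3]), array([ 55. , 117.1]), -0.042)]
[137.  19.] (81, 0, 109, 48) [(array([522. , 415.1]), array([ 47.4, 119.4]), 1.526), (array([519.3, 411.5]), array([ 46.2, 116.3]), 1.526)]
grasp [0.3457 0.2811 0.2385] tx -0.045 clock 21.85 q6 2.24
world d [-0.0027 -0.0031 -0.1385] | turn units [-0. -0.  0.] | shift units before turn [-0.09  0.11  4.62]  after turn [-0.09  0.11  4.62]
123 249 276 | 126 249 276 | 129 249 276 | 132 249 276 | 135 249 276 | 138 242 283 | 141 241 284 | 144 240 284 | 147 241 284 | 150 241 284 | 153 241 284 | 156 241 284 | 159 241 284 | 162 241 284 | 165 241 284 | 168 241 283 | 171 241 283 | 174 241 283 | 177 241 283 | 180 241 283 | 183 241 283 | 186 241 283 | 189 242 282 | 192 242 283 | 195 242 282 | 198 242 282 | 201 242 282 | 204 242 282 | 207 242 282 | 210 242 282 | 213 244 278 |
```

```bash
python3 - <<'E'
from h import *
c=dict(np.load("pics/w9.npz"));u=np.array([np.cos(-.045),np.sin(-.045)])
a=cast(c,[[262.5,214.5]],.023)[0][:2];b=cast(c,[[262.5,137]],.001)[0][:2];t=cast(c,[[262.5,122.5]],.008)[0][:2]
print(a+.05*u,b-.05*u,t-.068*u);print(cast(c,[[240.5,145],[285,145],[241.5,205],[283,205]],.023))
m=(a+b)/2;go(m[0],m[1],.0112+.0187,-.045)
E
```

```text
[0.33861992 0.27941794] [0.3383889  0.27947156] [0.33897759 0.27947952]
[[0.38142206 0.30490859 0.023     ]
 [0.37895083 0.24973979 0.023     ]
 [0.30318817 0.3087209  0.023     ]
 [0.30074602 0.25410236 0.023     ]]
grasp [0.3457 0.2811 0.2385] tx -0.045 clock 21.85 q6 2.24
world d [-0.0072 -0.0017 -0.2086] | turn units [-0. -0.  0.] | shift units before turn [-0.24  0.07  6.95]  after turn [-0.24  0.07  6.95]
```

Request:
{"fn": "apply_moves", "kwargs": {"series": [-0.24, 0.07, 1, 0, 0, 0, 1, 0, 0, 1, 0, 0, 0, 1, 0, 0, 1, 0, 0, 0, 1, 0, 0, 1, 0, 0, 0, 1, 0, 0, 1, 0, 0, 0, 1, 0, 0, 1, 0, 0, 0, 1, 0, 0, 0.6, 0, 0, 0, 1, 0, 0, 0.35, 0, 0, 0, 1, 0, 0, 0, 0, 0, 0, 1, 0, 0, 0, 0, 0, 0, 1]}}

```text
clock: 22.85
tcp_pos: [0.339, 0.2797, 0.0119]
tool_rot: [-3.14, 0.071, -0.001]
ft_force: [0.3, -0.5, 0.5]
grip_width: 0.0882
grasp_force: 0.0
```

Request:
{"fn": "apply_moves", "kwargs": {"series": [0, 0, 0, 0, 0, 0, -1, 0, 0, 0, 0, 0, 0, -1, 0, 0, 0, 0, 0, 0, -1, 0, 0, 0, 0, 0, 0, -1, 0, 0, 0, 0, 0, 0, -1, 0, 0, 0, 0, 0, 0, -1, 0, 0, 0, 0, 0, 0, -1, 0, 0, 0, 0, 0, 0, -1, 0, 0, 0, 0, 0, 0, -1, 0, 0, 0, 0, 0, 0, -1]}}

```text
clock: 23.85
tcp_pos: [0.3389, 0.2798, 0.0119]
tool_rot: [-3.14, 0.071, -0.001]
ft_force: [-0.9, 1.4, 5.2]
grip_width: 0.0556
grasp_force: 30.0
```

```bash
python3 - <<'E'
from h import *
go(.52,-.14,.25,.213)
# charger outline from earlier free views
for n,hi in(("w2",.022),("w8",.022)):
    c=dict(np.load(f"pics/{n}.npz"));m=nongreen(c);m[225:]=0;print(n);obj(c,m,[.0,.022])
E
```

```text
grasp [0.3389 0.2798 0.0306] tx -0.045 clock 23.85 q6 2.25
world d [ 0.1811 -0.4198  0.2194] | turn units [-0.01 -0.01 -1.85] | shift units before turn [ 6.67 13.7  -7.32]  after turn [ 2.94 14.95 -7.31]
w2
[405. 221.] (376, 210, 62, 16) [(array([ 461.7, -611.9]), array([23.5, 90.4]), -1.54), (array([ 469.8, -599.2]), array([22.1, 85.2]), -1.54)]
[277. 154.] (214, 78, 130, 148) [(array([ 545.3, -415.9]), array([172.3, 202.5]), 0.031), (array([ 548.4, -414.6]), array([162.2, 190.7]), 0.031)]
[217.  20.] (189, 0, 57, 49) [(array([ 705., -336.]), array([52.1, 68.1]), -1.54), (array([ 698.9, -339.3]), array([49. , 64.1]), -1.54)]
[71. 57.] (10, 0, 121, 125) [(array([ 661.3, -153.5]), array([105.7, 149.1]), 0.21), (array([ 657.7, -167.5]), array([ 99.5, 140.4]), 0.21)]
w8
[ 59. 116.] (0, 74, 127, 85) [(array([736.3, 375.4]), array([102.7, 157.1]), 1.174), (array([733.4, 360.2]), array([ 96.4, 147.4]), 1.174)]
[261. 130.] (234, 43, 55, 170) [(array([668.2, 134.6]), array([ 66.5, 209.5]), -0.211), (array([669.5, 134.3]), array([ 62.3, 196.5]), -0.211)]
[489.  84.] (451, 11, 61, 148) [(array([ 658.1, -140. ]), array([ 68.2, 167.6]), 0.025), (array([ 660.1, -123.3]), array([ 64. , 157.2]), 0.025)]
```

Request:
{"fn": "apply_moves", "kwargs": {"series": [0, 0, -1, 0, 0, -0.62, -1, 0, 0, -1, 0, 0, -0.62, -1, 0, 0, -1, 0, 0, -0.61, -1, 0.4, 0.9, -1, 0, 0, 0, -1, 0.48, 0.97, -1, 0, 0, 0, -1, 0.48, 0.97, -1, 0, 0, 0, -1, 0.48, 0.97, -0.6, 0, 0, 0, -1, 0.48, 0.97, -0.6, 0, 0, 0, -1, 0.48, 0.97, 0, 0, 0, 0, -1, 0.48, 0.97, 0, 0, 0, 0, -1]}}

```text
clock: 24.85
tcp_pos: [0.4779, 0.1018, 0.2275]
tool_rot: [3.124, 0.334, 0.001]
ft_force: [-0.5, -0.0, -1.9]
grip_width: 0.0559
grasp_force: 30.0
```

Request:
{"fn": "apply_moves", "kwargs": {"series": [0.48, 0.97, 0, 0, 0, 0, -1, 0.48, 0.97, 0, 0, 0, 0, -1, 0.48, 0.97, 0, 0, 0, 0, -1, 0.48, 0.97, 0, 0, 0, 0, -1, 0.48, 0.97, 0, 0, 0, 0, -1, 0, 0, 0, 0, 0, 0, -1, 0, 0, 0, 0, 0, 0, -1, 0, 0, 0, 0, 0, 0, -1, 0, 0, 0, 0, 0, 0, -1, 0, 0, 0, 0, 0, 0, -1]}}

```text
clock: 25.85
tcp_pos: [0.5779, -0.023, 0.2273]
tool_rot: [-3.123, -0.336, 0.0]
ft_force: [0.0, 1.1, -1.2]
grip_width: 0.0557
grasp_force: 30.0
```

```bash
python3 - <<'E'
from h import *
c=wr("w10");go(.66,-.163,.1,.213)
q=proj(c,[[.66,-.163,.022]])[0];print(q)
a=c["img"][0:215,300:500,::-1];cv2.imwrite("pics/w10b.png",cv2.resize(a,None,fx=2.75,fy=2.75,interpolation=cv2.INTER_CUBIC))
m=nongreen(c);m[225:]=0;obj(c,m,[0,.022])
E
```

```text
grasp [ 0.5781 -0.0231  0.2462] tx 0.214 clock 25.9 q6 1.27
world d [ 0.0819 -0.1399 -0.1462] | turn units [-0.   -0.    0.01] | shift units before turn [1.68 5.14 4.87]  after turn [1.68 5.14 4.87]
[383.7265291  131.37352328]
[503. 209.] (488, 186, 24, 40) [(array([ 593.5, -370.7]), array([32.7, 61.6]), 0.453), (array([ 596.6, -349.4]), array([30.8, 58. ]), 0.453)]
[262. 175.] (208, 117, 110, 109) [(array([569.9, -26.8]), array([152.5, 152.6]), 0.215), (array([574.4, -25.8]), array([143.5, 143.6]), 0.215)]
[504. 124.] (493, 100, 19, 48) [(array([ 700.9, -323.6]), array([23.4, 62.5]), 0.453), (array([ 697.6, -305.1]), array([22. , 58.8]), 0.453)]
[383. 124.] (340, 64, 89, 124) [(array([ 663.2, -169.1]), array([102.9, 159.6]), 0.21), (array([ 662.2, -159.7]), array([ 96.8, 150.2]), 0.21)]
[148.  70.] (101, 0, 92, 148) [(array([665.3, 141.9]), array([ 76.6, 193.8]), -0.208), (array([664.2, 133. ]), array([ 72.1, 182.4]), -0.208)]
```

View pics/w10b.png

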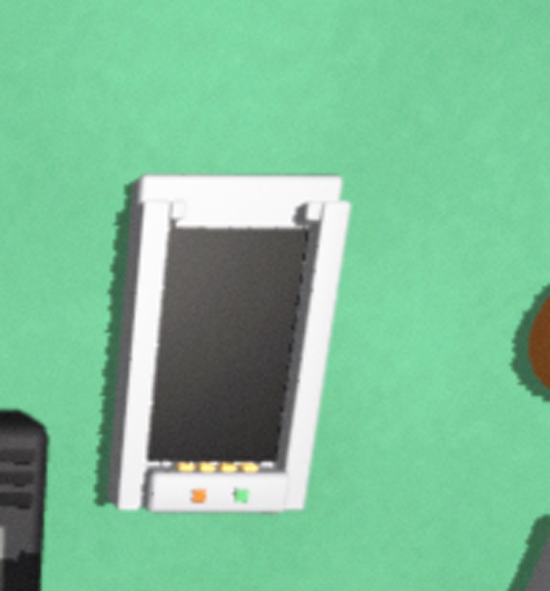

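The crop (2.75x, offset column 300) shows the bay: wall tops inner (170,203)–(142,500) and (325,203)–(286,460), floor far edge row 228, block back edge row 474, base back edge row 177.

```bash
python3 - <<'E'
from h import *
c=dict(np.load("pics/w10.npz"));f=lambda l,z:cast(c,np.array(l)/2.75+[300,0],z)[:,:2]
yaw=.212;u=np.array([np.cos(yaw),np.sin(yaw)]);n=np.array([-u[1],u[0]])
for k,l,z in(("Lin",[[170,203],[142,500]],.022),("Lout",[[145,203],[118,508]],.022),("Rin",[[323,210],[286,460]],.022),("Rout",[[350,203],[303,508]],.022),("floorfar",[[173,227],[308,229]],.014),("blockback",[[152,474],[285,474]],.03),("blockfront",[[152,511]],.03),("back",[[143,177],[341,178]],.014)):
    p=f(l,z);print(k,np.round(p@u,4),np.round(p@n,4),round(float(np.arctan2(*(p[0]-p[-1])[::-1])),3))
g=cast(c,np.array([[262,118]]),.2392)[0][:2];print("batt tongue tip?",g@u,g@n,np.array([.5781,-.0231])@u,np.array([.5781,-.0231])@n)
E
```

```text
Lin [0.6778 0.5458] [-0.264  -0.2638] 0.211
Lout [0.6778 0.5418] [-0.2532 -0.2526] 0.208
Rin [0.6752 0.5654] [-0.3306 -0.3301] 0.207
Rout [0.678 0.542] [-0.3419 -0.3416] 0.21
floorfar [0.669  0.6683] [-0.269  -0.3294] 1.772
blockback [0.5601 0.5603] [-0.2647 -0.3264] 1.786
blockfront [0.5424] [-0.2663] 0.0
back [0.6895 0.6893] [-0.2538 -0.3407] 1.781
batt tongue tip? 0.6283435653223517 -0.14523458148337895 0.5602969207738044 -0.14422406377367458
```

```bash
python3 -c "
from h import *
go(.6633,-.1612,.0187+.0259+.02,.21)"
```

```text
grasp [ 0.5781 -0.0231  0.2462] tx 0.214 clock 25.9 q6 1.27
world d [ 0.0852 -0.1381 -0.1816] | turn units [-0.   -0.    0.03] | shift units before turn [1.8  5.1  6.05]  after turn [1.82 5.1  6.05]
```

Request:
{"fn": "apply_moves", "kwargs": {"series": [0.36, 0.9, 0.1, 0, 0, 0.03, -1, 0.36, 0.9, 0.4, 0, 0, 0, -1, 0.36, 0.9, 0.7, 0, 0, 0, -1, 0.36, 0.9, 0.8, 0, 0, 0, -1, 0.36, 0.9, 0.8, 0, 0, 0, -1, 0.02, 0.6, 1, 0, 0, 0, -1, 0, 0, 1, 0, 0, 0, -1, 0, 0, 0.9, 0, 0, 0, -1, 0, 0, 0.35, 0, 0, 0, -1, 0, 0, 0, 0, 0, 0, -1]}}

```text
clock: 26.9
tcp_pos: [0.662, -0.1612, 0.0437]
tool_rot: [-3.123, -0.328, 0.006]
ft_force: [0.2, 0.2, -1.2]
grip_width: 0.0558
grasp_force: 30.0
```

```bash
python3 - <<'E'
from h import *
c=wr("w11");go(.6633,-.1612,.0187+.0259,.21)
E
```

```text
grasp [ 0.6635 -0.1616  0.0643] tx 0.21 clock 26.95 q6 1.09
world d [-0.0002  0.0004 -0.0197] | turn units [-0.    0.01 -0.  ] | shift units before turn [-0.   -0.02  0.66]  after turn [-0.   -0.02  0.66]
```

Request:
{"fn": "apply_moves", "kwargs": {"series": [0, 0, 0.2, 0, 0, 0, -1, 0, 0, 0.15, 0, 0, 0, -1, 0, 0, 0.1, 0, 0, 0, -1, 0, 0, 0.1, 0, 0, 0, -1, 0, 0, 0.06, 0, 0, 0, -1, 0, 0, 0.03, 0, 0, 0, -1, 0, 0, 0, 0, 0, 0, -1, 0, 0, 0, 0, 0, 0, -1, 0, 0, 0, 0, 0, 0, -1, 0, 0, 0, 0, 0, 0, -1]}}

```text
clock: 27.95
tcp_pos: [0.6638, -0.1622, 0.0267]
tool_rot: [3.124, 0.328, 0.0]
ft_force: [0.8, -0.8, -2.5]
grip_width: 0.0558
grasp_force: 30.0
```

Request:
{"fn": "apply_moves", "kwargs": {"series": [0, 0, 0.03, 0, 0, 0, -1, 0, 0, 0.03, 0, 0, 0, -1, 0, 0, 0, 0, 0, 0, -1, 0, 0, 0, 0, 0, 0, -1, 0, 0, 0, 0, 0, 0, -1, 0, 0, 0, 0, 0, 0, -1, 0, 0, 0, 0, 0, 0, -1, 0, 0, 0, 0, 0, 0, -1, 0, 0, 0, 0, 0, 0, -1, 0, 0, 0, 0, 0, 0, -1]}}

```text
clock: 28.95
tcp_pos: [0.664, -0.1622, 0.0259]
tool_rot: [3.124, 0.328, 0.001]
ft_force: [-2.0, 0.2, 5.4]
grip_width: 0.0557
grasp_force: 30.0
```

Request:
{"fn": "apply_moves", "kwargs": {"series": [0, 0, 0, 0, 0, 0, 0.5, 0, 0, 0, 0, 0, 0, 0.8, 0, 0, 0, 0, 0, 0, 1, 0, 0, 0, 0, 0, 0, 1, 0, 0, 0, 0, 0, 0, 1, 0, 0, -0.5, 0, 0, 0, 1, 0, 0, -1, 0, 0, 0, 1, 0, 0, -1, 0, 0, 0, 1, 0, 0, -1, 0, 0, 0, 1, 0, 0, -1, 0, 0, 0, 1]}}

```text
clock: 29.95
tcp_pos: [0.6639, -0.1622, 0.1624]
tool_rot: [3.124, 0.328, 0.002]
ft_force: [0.3, -0.6, -0.2]
grip_width: 0.0881
grasp_force: 0.0
```

Request:
{"fn": "apply_moves", "kwargs": {"series": [0, 0, -1, 0, 0, 0, 1, -0.5, 0, -1, 0, 0, 0, 1, -0.5, 0, 0, 0, 0, 0, 1, 0, 0, 0, 0, 0, 0, 1, 0, 0, 0, 0, 0, 0, 1, 0, 0, 0, 0, 0, 0, 1, 0, 0, 0, 0, 0, 0, 1, 0, 0, 0, 0, 0, 0, 1, 0, 0, 0, 0, 0, 0, 1, 0, 0, 0, 0, 0, 0, 1]}}

```text
clock: 30.95
tcp_pos: [0.6344, -0.1683, 0.2194]
tool_rot: [-3.124, -0.328, 0.001]
ft_force: [-0.1, 0.7, -0.7]
grip_width: 0.0879
grasp_force: 0.0
```

```bash
python3 - <<'E'
from h import *
c=wr("w12");g=cv2.cvtColor(c["img"],cv2.COLOR_RGB2GRAY)
q=proj(c,[[.6633,-.1612,.038]])[0].astype(int);print(q)
yaw=.209;u=np.array([np.cos(yaw),np.sin(yaw)]);n=np.array([-u[1],u[0]])
m=g<70;m[225:]=0
for b in blobs(m,300):
    w=cast(c,b.reshape(-1,2),.036)[:,:2]-[.6633,-.1612];print(cv2.boundingRect(b),"along",(w@u).min(),(w@u).max(),"across",(w@n).min(),(w@n).max())
# camera from earlier views: vertical-axis estimate
for nm in("w1","w5","w9"):
    k=dict(np.load(f"pics/{nm}.npz"));print(nm,proj(k,[[.433,-.094,.086],[.433,-.094,0]]).round())
go(.433,-.094,.27,.2)
E
```

```text
[260 150]
(113, 173, 123, 53) along -0.09668976156840717 -0.028183720269825456 across 0.03202516285719758 0.18942545151074064
(236, 92, 52, 98) along -0.04842368782861362 0.06545759367742819 across -0.0316358364027379 0.028715422137016663
(0, 56, 31, 102) along -0.008604735198727287 0.10261620797050129 across 0.2543272700025487 0.3135646674720362
(0, 0, 54, 60) along 0.09961400419731398 0.15605934498108684 across 0.22185613423742792 0.2831758651096426
w1 [[106.  76.]
 [143.  86.]]
w5 [[446. 149.]
 [403. 142.]]
w9 [[651.  78.]
 [557.  87.]]
grasp [ 0.6344 -0.1683  0.2382] tx 0.209 clock 31.0 q6 1.06
world d [-0.2014  0.0743  0.0318] | turn units [-0.    0.    0.07] | shift units before turn [-6.05 -3.82 -1.06]  after turn [-6.09 -3.76 -1.06]
```

Request:
{"fn": "apply_moves", "kwargs": {"series": [-0.86, -0.54, -0.15, 0, 0, 0.05, 1, -0.86, -0.54, -0.15, 0, 0, 0, 1, -0.86, -0.54, -0.15, 0, 0, 0, 1, -0.86, -0.54, -0.15, 0, 0, 0, 1, -0.86, -0.54, -0.15, 0, 0, 0, 1, -0.86, -0.54, -0.15, 0, 0, 0, 1, -0.86, -0.54, -0.15, 0, 0, 0, 1, 0, 0, 0, 0, 0, 0, 1, 0, 0, 0, 0, 0, 0, 1, 0, 0, 0, 0, 0, 0, 1]}}

```text
clock: 32.0
tcp_pos: [0.4354, -0.094, 0.2515]
tool_rot: [3.125, 0.317, 0.001]
ft_force: [0.8, -0.6, -0.8]
grip_width: 0.0883
grasp_force: 0.0
```

```bash
python3 - <<'E'
from h import *
c=wr("w13");m=nongreen(c);m[225:]=0
bs=[b for b in blobs(m,500)]
for b in bs:
    r=cv2.boundingRect(b);q=b.reshape(-1,2).mean(0)
    if abs(q[0]-256)<90:
        a=cv2.approxPolyDP(cv2.convexHull(b),2.5,True).reshape(-1,2);print(r);print(np.c_[a,(cast(c,a,.086)[:,:2]*1000).round(),(cast(c,a,0)[:,:2]*1000).round()].astype(int).tolist())
        mm=np.zeros(m.shape,np.uint8);cv2.drawContours(mm,[b],-1,1,-1)
        for y in range(r[1],r[1]+r[3],4):
            k=np.flatnonzero(mm[y]);print(y,k[0],k[-1],end=" | ")
go(.433,-.094,.2,.21)
E
```

```text
(236, 151, 49, 45)
[[246, 156, 457, -73, 444, -70], [260, 151, 466, -87, 455, -89], [271, 154, 465, -100, 454, -105], [284, 176, 443, -120, 426, -131], [278, 195, 419, -118, 396, -129], [252, 193, 415, -88, 391, -89], [236, 184, 422, -67, 400, -63], [239, 166, 444, -67, 427, -63]]
151 260 262 | 155 259 271 | 159 244 273 | 163 241 274 | 167 239 280 | 171 238 282 | 175 237 283 | 179 237 284 | 183 236 282 | 187 243 281 | 191 249 280 | 195 260 278 | grasp [ 0.4354 -0.094   0.27  ] tx 0.202 clock 32.05 q6 1.1
world d [-0.0024  0.     -0.07  ] | turn units [ 0.   -0.   -0.06] | shift units before turn [-0.08 -0.02  2.33]  after turn [-0.08 -0.02  2.33]
```

```bash
python3 -c "
from h import *
go(.432,-.093,.051,-.05)"
```

```text
grasp [ 0.4354 -0.094   0.27  ] tx 0.202 clock 32.05 q6 1.1
world d [-0.0034  0.001  -0.219 ] | turn units [ 0.  -0.   1.8] | shift units before turn [-0.11 -0.06  7.3 ]  after turn [-0.12 -0.03  7.3 ]
```

Request:
{"fn": "apply_moves", "kwargs": {"series": [0, 0, 1, 0, 0, 0.9, 1, 0, 0, 1, 0, 0, 0.9, 1, -0.12, -0.03, 1, 0, 0, 0, 1, 0, 0, 1, 0, 0, 0, 1, 0, 0, 1, 0, 0, 0, 1, 0, 0, 1, 0, 0, 0, 1, 0, 0, 0.8, 0, 0, 0, 1, 0, 0, 0.5, 0, 0, 0, 1, 0, 0, 0, 0, 0, 0, 1, 0, 0, 0, 0, 0, 0, 1]}}

```text
clock: 33.05
tcp_pos: [0.4314, -0.0928, 0.032]
tool_rot: [-3.14, 0.078, 0.002]
ft_force: [0.5, 0.1, -0.7]
grip_width: 0.0878
grasp_force: 0.0
```

Request:
{"fn": "apply_moves", "kwargs": {"series": [0, 0, 0, 0, 0, 0, -1, 0, 0, 0, 0, 0, 0, -1, 0, 0, 0, 0, 0, 0, -1, 0, 0, 0, 0, 0, 0, -1, 0, 0, 0, 0, 0, 0, -1, 0, 0, 0, 0, 0, 0, -1, 0, 0, 0, 0, 0, 0, -1, 0, 0, 0, 0, 0, 0, -1, 0, 0, 0, 0, 0, 0, -1, 0, 0, 0, 0, 0, 0, -1]}}

```text
clock: 34.05
tcp_pos: [0.4315, -0.0926, 0.0329]
tool_rot: [-3.141, 0.077, -0.001]
ft_force: [-1.0, 1.2, 5.8]
grip_width: 0.0554
grasp_force: 29.9
```

```bash
python3 - <<'E'
from h import *
go(.48,.30,.24,.08)
E
```

```text
grasp [ 0.4315 -0.0926  0.0516] tx -0.049 clock 34.05 q6 1.35
world d [0.0485 0.3926 0.1884] | turn units [-0.   -0.   -0.93] | shift units before turn [  0.98 -13.15  -6.28]  after turn [  2.66 -12.92  -6.28]
```

Request:
{"fn": "apply_moves", "kwargs": {"series": [0, 0, -1, 0, 0, -0.63, -1, 0, 0, -1, 0, 0, -0.63, -1, 0, 0, -1, 0, 0, 0, -1, 0.4, -0.9, -1, 0, 0, 0, -1, 0.4, -0.95, -1, 0, 0, 0, -1, 0.45, -0.95, -1, 0, 0, 0, -1, 0.45, -0.95, -0.6, 0, 0, 0, -1, 0.45, -0.95, 0, 0, 0, 0, -1, 0.45, -0.95, 0, 0, 0, 0, -1, 0.45, -0.95, 0, 0, 0, 0, -1]}}

```text
clock: 35.05
tcp_pos: [0.4966, 0.1165, 0.2298]
tool_rot: [3.135, 0.199, -0.001]
ft_force: [0.4, -0.5, -1.6]
grip_width: 0.0561
grasp_force: 29.9
```

Request:
{"fn": "apply_moves", "kwargs": {"series": [0.45, -0.95, 0, 0, 0, 0, -1, 0.45, -0.95, 0, 0, 0, 0, -1, 0.45, -0.95, 0, 0, 0, 0, -1, 0.45, -0.9, 0, 0, 0, 0, -1, 0.4, -0.8, 0, 0, 0, 0, -1, 0, 0, 0, 0, 0, 0, -1, 0, 0, 0, 0, 0, 0, -1, 0, 0, 0, 0, 0, 0, -1, 0, 0, 0, 0, 0, 0, -1, 0, 0, 0, 0, 0, 0, -1]}}

```text
clock: 36.05
tcp_pos: [0.5449, 0.2582, 0.2304]
tool_rot: [3.135, 0.197, 0.0]
ft_force: [0.1, 0.2, -1.1]
grip_width: 0.0557
grasp_force: 29.9
```

```bash
python3 - <<'E'
from h import *
c=wr("w14");go(.548,.41,.1,.127)
q=proj(c,[[.548,.41,.02]])[0].astype(int);print(q)
x0,y0=max(q[0]-75,0),max(q[1]-75,0);print(x0,y0)
a=c["img"][y0:y0+150,x0:x0+150,::-1];b=c["img"][60:260,180:380,::-1]
o=np.zeros((600,800,3),np.uint8);o[:a.shape[0]*4,:a.shape[1]*4]=cv2.resize(a,None,fx=4,fy=4,interpolation=cv2.INTER_CUBIC);o[:200,600:]=b
cv2.imwrite("pics/w14b.png",o)
E
```

```text
grasp [0.545  0.2583 0.2492] tx 0.126 clock 36.1 q6 1.85
world d [ 0.003   0.1517 -0.1492] | turn units [ 0.   -0.   -0.01] | shift units before turn [ 0.73 -5.    4.97]  after turn [ 0.74 -5.    4.97]
[145 153]
70 78
```

View pics/w14b.png

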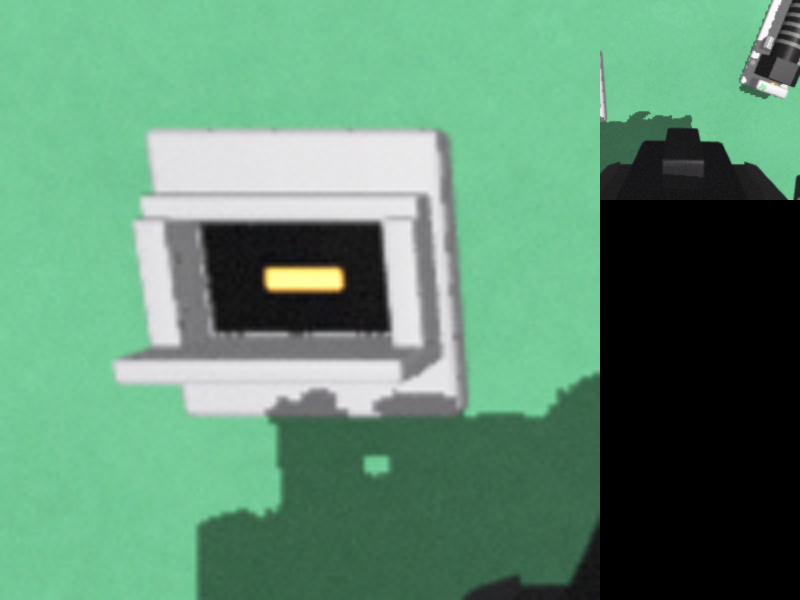

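Dock crop (4x, offset (70,78)): side walls' inner tops (163,222)–(181,345) and (384,222)–(392,345), back wall near top edge row 218, front plate far top edge row 360; foot (148,130)–(465,413). The held camera's clip faces up-image, as needed.

```bash
python3 - <<'E'
from h import *
c=dict(np.load("pics/w14.npz"));f=lambda l,z:cast(c,np.array(l)/4+[70,78],z)[:,:2]
yaw=.127;u=np.array([np.cos(yaw),np.sin(yaw)]);n=np.array([-u[1],u[0]])
for k,l,z in(("Lin",[[163,222],[181,345]],.036),("Rin",[[384,222],[392,345]],.036),("Lout",[[135,222],[152,345]],.036),("Rout",[[415,222],[423,345]],.036),("backnear",[[160,218.5],[385,218.5]],.03),("backfar",[[143,196],[417,196]],.03),("platefar",[[145,360],[400,360]],.058),("platenear",[[118,382],[403,381]],.058),("footback",[[148,130],[440,130]],.008),("footfront",[[186,413],[460,413]],.008),("gold",[[304,279]],.016)):
    p=f(l,z);d=p[0]-p[-1];print(k,np.round(p@u,4),np.round(p@n,4),round(float(np.arctan2(d[1],d[0])),3))
g=np.array([.545,.2583]);print("grasp",g@u,g@n)
for z in(.268,.272):
    p=cast(c,[[262,188],[268,188]],z)[:,:2];print(p@u,p@n)
print(cast(c,[[262,188]],.3))
gr=cv2.cvtColor(c["img"],cv2.COLOR_RGB2GRAY);print(gr[178:262:2,262].tolist())
E
```

```text
Lin [0.622  0.5841] [0.3699 0.3699] 0.128
Rin [0.6219 0.584 ] [0.3026 0.3036] 0.099
Lout [0.622  0.5841] [0.3784 0.379 ] 0.113
Rout [0.6219 0.584 ] [0.2931 0.2939] 0.106
backnear [0.6227 0.6226] [0.3739 0.3042] 1.697
backfar [0.6294 0.6294] [0.3782 0.2937] 1.697
platefar [0.5834 0.5834] [0.3692 0.2941] 1.697
platenear [0.5768 0.5771] [0.3783 0.2938] 1.7
footback [0.6494 0.6492] [0.3856 0.2914] 1.697
footfront [0.5556 0.5555] [0.3867 0.292 ] 1.697
gold [0.6024] [0.3373] 0.0
grasp 0.573326739975731 0.18719064941604463
[0.61404277 0.61404011] [0.18580129 0.18334593]
[0.61509369 0.61509113] [0.1858039 0.1834392]
[[0.5939011  0.26316444 0.3       ]]
[89, 80, 80, 86, 83, 43, 29, 27, 27, 27, 24, 27, 25, 27, 25, 24, 26, 26, 28, 28, 32, 60, 70, 56, 51, 55, 48, 46, 46, 24, 28, 26, 24, 25, 22, 27, 22, 23, 27, 21, 25, 26]
```

```bash
python3 -c "
from h import *
go(.5555,.4105,.0187+.049+.06,.125)"
```

```text
grasp [0.545  0.2583 0.2492] tx 0.126 clock 36.1 q6 1.85
world d [ 0.0105  0.1522 -0.1215] | turn units [ 0.   -0.    0.01] | shift units before turn [ 0.98 -4.99  4.05]  after turn [ 0.98 -4.99  4.05]
```

Request:
{"fn": "apply_moves", "kwargs": {"series": [0.2, -0.9, 0, 0, 0, 0, -1, 0.2, -0.9, 0, 0, 0, 0, -1, 0.2, -0.9, 0, 0, 0, 0, -1, 0.2, -0.9, 0.5, 0, 0, 0, -1, 0.18, -0.8, 0.7, 0, 0, 0, -1, 0, -0.59, 0.9, 0, 0, 0, -1, 0, 0, 0.9, 0, 0, 0, -1, 0, 0, 0.7, 0, 0, 0, -1, 0, 0, 0.35, 0, 0, 0, -1, 0, 0, 0, 0, 0, 0, -1]}}

```text
clock: 37.1
tcp_pos: [0.5542, 0.4102, 0.1067]
tool_rot: [3.133, 0.198, -0.005]
ft_force: [-0.4, -1.1, -1.3]
grip_width: 0.0558
grasp_force: 29.9
```

```bash
python3 - <<'E'
from h import *
c=wr("w15");go(.5555,.4105,.0187+.049,.125)
E
```

```text
grasp [0.5552 0.4108 0.1272] tx 0.126 clock 37.15 q6 2.05
world d [ 0.0003 -0.0003 -0.0595] | turn units [0.   0.01 0.01] | shift units before turn [0.01 0.01 1.98]  after turn [0.01 0.01 1.98]
```

Request:
{"fn": "apply_moves", "kwargs": {"series": [0, 0, 0.3, 0, 0, 0, -1, 0, 0, 0.3, 0, 0, 0, -1, 0, 0, 0.3, 0, 0, 0, -1, 0, 0, 0.2, 0, 0, 0, -1, 0, 0, 0, 0, 0, 0, -1, 0, 0, 0, 0, 0, 0, -1, 0, 0, 0, 0, 0, 0, -1, 0, 0, 0, 0, 0, 0, -1, 0, 0, 0, 0, 0, 0, -1, 0, 0, 0, 0, 0, 0, -1]}}

```text
clock: 38.15
tcp_pos: [0.5554, 0.4114, 0.0761]
tool_rot: [-3.135, -0.199, -0.001]
ft_force: [0.0, 0.2, -0.7]
grip_width: 0.0559
grasp_force: 29.9
```

Request:
{"fn": "apply_moves", "kwargs": {"series": [0, 0, 0.2, 0, 0, 0, -1, 0, 0, 0.2, 0, 0, 0, -1, 0, 0, 0.2, 0, 0, 0, -1, 0, 0, 0.1, 0, 0, 0, -1, 0, 0, 0.06, 0, 0, 0, -1, 0, 0, 0.04, 0, 0, 0, -1, 0, 0, 0, 0, 0, 0, -1, 0, 0, 0, 0, 0, 0, -1, 0, 0, 0, 0, 0, 0, -1, 0, 0, 0, 0, 0, 0, -1]}}

```text
clock: 39.15
tcp_pos: [0.5554, 0.4114, 0.0521]
tool_rot: [-3.135, -0.199, -0.001]
ft_force: [0.1, 0.0, -2.5]
grip_width: 0.056
grasp_force: 29.9
```

Request:
{"fn": "apply_moves", "kwargs": {"series": [0, 0, 0.04, 0, 0, 0, -1, 0, 0, 0.04, 0, 0, 0, -1, 0, 0, 0.03, 0, 0, 0, -1, 0, 0, 0, 0, 0, 0, -1, 0, 0, 0, 0, 0, 0, -1, 0, 0, 0, 0, 0, 0, -1, 0, 0, 0, 0, 0, 0, -1, 0, 0, 0, 0, 0, 0, -1, 0, 0, 0, 0, 0, 0, -1, 0, 0, 0, 0, 0, 0, -1]}}

```text
clock: 40.15
tcp_pos: [0.5553, 0.4113, 0.049]
tool_rot: [-3.135, -0.199, -0.0]
ft_force: [-1.5, -2.2, 5.1]
grip_width: 0.0557
grasp_force: 29.9
```

Contact at the expected height. Release, lift and move clear, then check numerically and with the last picture.

Request:
{"fn": "apply_moves", "kwargs": {"series": [0, 0, 0, 0, 0, 0, 0.5, 0, 0, 0, 0, 0, 0, 0.8, 0, 0, 0, 0, 0, 0, 1, 0, 0, 0, 0, 0, 0, 1, 0, 0, 0, 0, 0, 0, 1, 0, 0, -0.5, 0, 0, 0, 1, 0, 0, -1, 0, 0, 0, 1, 0, 0, -1, 0, 0, 0, 1, 0, 0, -1, 0, 0, 0, 1, 0, 0, -1, 0, 0, 0, 1]}}

```text
clock: 41.15
tcp_pos: [0.5555, 0.4114, 0.1862]
tool_rot: [-3.135, -0.199, -0.002]
ft_force: [1.0, 0.4, -0.2]
grip_width: 0.0881
grasp_force: 0.0
```

Request:
{"fn": "apply_moves", "kwargs": {"series": [0, 0, -1, 0, 0, 0, 1, 0, 0, -1, 0, 0, 0, 1, -0.9, 0, -0.5, 0, 0, 0, 1, -0.9, 0, 0, 0, 0, 0, 1, -0.9, 0, 0, 0, 0, 0, 1, 0, 0, 0, 0, 0, 0, 1, 0, 0, 0, 0, 0, 0, 1, 0, 0, 0, 0, 0, 0, 1, 0, 0, 0, 0, 0, 0, 1, 0, 0, 0, 0, 0, 0, 1]}}

```text
clock: 42.15
tcp_pos: [0.4756, 0.401, 0.2583]
tool_rot: [3.135, 0.198, -0.0]
ft_force: [0.5, -0.4, 1.1]
grip_width: 0.0881
grasp_force: 0.0
```

```bash
python3 - <<'E'
from h import *
w=camera("wrist")["img"];s=camera("scene");t=camera("top")["img"];w12=cv2.imread("pics/w12.png")
rs=lambda a,f:cv2.resize(a[...,::-1],None,fx=f,fy=f,interpolation=cv2.INTER_CUBIC)
o=np.zeros((600,800,3),np.uint8);o[:300,:400]=rs(w[0:225,106:406],4/3)[:300]
o[:300,400:800]=rs(t[110:260,80:280],2)
p=s["img"]
o[300:600,0:500]=rs(p[150:270,100:300],2.5)
o[300:600,500:800]=rs(p[165:285,300:420],2.5)
cv2.imwrite("pics/fin.png",o);print(ctrl.sense()["clock"])
E
```

```text
42.3
```

View pics/fin.png

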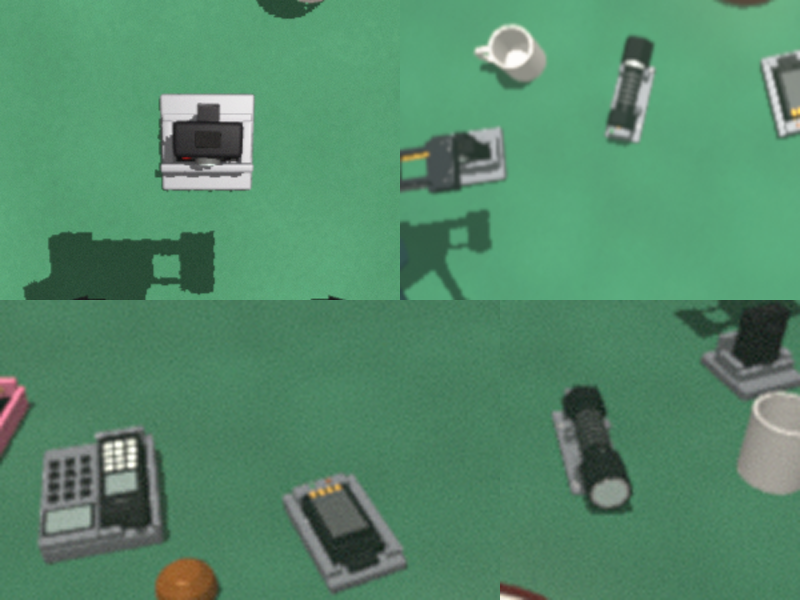

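The final montage shows all four pieces seated the right way round: the camera in its dock (207,140), the torch in its cradle (630,90), and the handset (120,480) and battery (345,530) in their wells. The mug and paperweight are undisturbed, and the arm is clear.

```bash
python3 -c "
from workcell import order
print(order.close_job())"
```

```text
the job is handed in; nothing more can be done
None
```

The handset, torch, battery and body camera are each seated the right way round on their own chargers, the mug and paperweight were left alone, and the job was handed in at about 42 s of the 118 s allowed; the judge's verdict was not returned.

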